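# Change the plug-in relays under a touch guard

## Task

Make the board safe by pushing the emergency stop until it latches, then lift the yellow touch guard off its studs and lay it flat on the black rubber mat. Pull every old brown relay that is still plugged in and put it in the red scrap tray, and plug a new pale-blue relay upright and fully home into each of the three sockets. Refit the guard over both studs so that it sits flat on its stand-offs, and only then twist the emergency stop clockwise to release it.

Things in the scene. Friction and masses are not known exactly. Their poses are not given: they have to be found in the camera images.
- panel: Galvanised plate 260 x 260 x 3 mm, fixed flat on the bench; origin mid underside, z up. Socket row along its y at x = -60 mm, between two stand-offs at y = -75, +75 and end clamps (31 mm high) at y = -105, +105. Contactors (up to 86 mm above the bench) from x = +17 mm on, duct behind them. A relay in a socket has free air beside its two 28 mm-apart ends (along x), but only 13 mm to a neighbour along y.
- way1 (a point): Socket 1 of 3 (at the panel's +y end): middle of its pocket's floor, 28 mm above the bench; axes as the panel's. Pocket 32 mm (x) by 25 mm (y), 12 mm deep, mouth bevelled 2.5 mm at 45 degrees, block top 40 mm above the bench; sockets 34 mm apart. A relay stands in it with its 28 mm side along x, either way round; its top is then 76 mm above the bench.
- way2 (a point): Socket 2 of 3 (the middle one): middle of its pocket's floor, 28 mm above the bench; axes as the panel's. Pocket 32 mm (x) by 25 mm (y), 12 mm deep, mouth bevelled 2.5 mm at 45 degrees, block top 40 mm above the bench; sockets 34 mm apart. A relay stands in it with its 28 mm side along x, either way round; its top is then 76 mm above the bench.
- way3 (a point): Socket 3 of 3 (at the panel's -y end): middle of its pocket's floor, 28 mm above the bench; axes as the panel's. Pocket 32 mm (x) by 25 mm (y), 12 mm deep, mouth bevelled 2.5 mm at 45 degrees, block top 40 mm above the bench; sockets 34 mm apart. A relay stands in it with its 28 mm side along x, either way round; its top is then 76 mm above the bench.
- stud_left (a point): Tip of the stud at the panel's +y end: a 6 mm round-nosed stud that rises 12 mm out of the middle of a steel cross-piece (56 mm along the panel's x, 14 mm along y) on a brass pillar. The guard drops over the stud and rests on the cross-piece, whose top is 82 mm above the bench.
- stud_right (a point): Tip of the same kind of stud at the panel's -y end, 150 mm from the first.
- guard_seat (a point): The point midway between the tops of the two stand-offs, 82 mm above the bench, axes as the panel's: where the guard's origin comes to lie when it is fitted (either way round).
- guard: Yellow touch guard: a loose plate 70 x 180 x 4 mm (its x, y, z), about 0.15 kg, origin at the middle of its underside, z up, with two through holes of 10 mm at y = -75 and +75 mm and a black bar handle on top. At the start it is fitted on the studs.
- guard_handle (a point): Middle of the guard's handle bar, 34 mm above the guard's underside. The bar is 12 mm wide (along the guard's x), 10 mm high and 82 mm long (along its y), with 20 mm of air between bar and plate, and stands on two feet at y = -36 and +36 mm.
- old1: Old relay, brown with a black scorch on top, 28 x 21 x 48 mm (its own x, y, z), about 40 g; origin at the middle of its underside, z up. It is plugged into socket 1 at the start; some of the three may be absent, and their sockets are then empty.
- old2: Old relay, brown with a black scorch on top, 28 x 21 x 48 mm (its own x, y, z), about 40 g; origin at the middle of its underside, z up. It is plugged into socket 2 at the start; some of the three may be absent, and their sockets are then empty.
- old3: Old relay, brown with a black scorch on top, 28 x 21 x 48 mm (its own x, y, z), about 40 g; origin at the middle of its underside, z up. It is plugged into socket 3 at the start; some of the three may be absent, and their sockets are then empty.
- new1: New relay, pale blue with a green flag on top and a blue foot, 28 x 21 x 48 mm (its own x, y, z), about 40 g; origin at the middle of its underside, z up. It stands upright on the bench at the start.
- new2: New relay, pale blue with a green flag on top and a blue foot, 28 x 21 x 48 mm (its own x, y, z), about 40 g; origin at the middle of its underside, z up. It stands upright on the bench at the start.
- new3: New relay, pale blue with a green flag on top and a blue foot, 28 x 21 x 48 mm (its own x, y, z), about 40 g; origin at the middle of its underside, z up. It stands upright on the bench at the start.
- scrap_tray: Red open tray 130 x 180 mm (x, y), 45 mm high, walls and floor 4 mm, 0.5 kg, loose on the bench; origin at the middle of its underside. The old relays go in it, standing or lying.
- mat: Black rubber mat 120 x 230 mm (x, y), 3 mm thick, fixed to the bench; origin at the middle of its underside.
- estop_top (a point): Top of the emergency stop's red mushroom head, on its axis, 94 mm above the bench when released and 87 mm when latched. The head is 40 mm across and 20 mm thick (from 16 to 36 mm above the top of its box when released, from 9 to 29 mm when latched), on a yellow box 72 x 72 x 58 mm fixed to the bench.
- estop_press (a joint): How far the red head is pushed down, m: 0 released, 0.007 fully down. A snap spring resists with about 6 N at first, gives way after 4 mm and then holds the head down.
- estop_twist (a joint): Turn of the red head, rad, clockwise seen from above, 0 to 1.1, with a light return spring (0.04 Nm/rad). Turning lifts a latched head 5 mm per radian; beyond about 0.7 rad it is past the snap point and pops up when let go, and the head turns back to 0.
- screwdriver: Screwdriver with orange handle, 190 mm long, beyond the panel: leave it alone.
- tape_roll: Roll of blue tape, 60 mm across, 19 mm high: leave it alone.
- carton: Cardboard carton 70 x 90 x 60 mm with an orange band: leave it alone.

How it is judged (in metres and radians):
On the way, in this order (a step that is already met when the one before it is completed fails the run):
1. the emergency stop is pushed down and latched (value of joint estop_press above 0.0055 m), for 0.2 s.
2. the guard lies flat on the rubber mat, the emergency stop still latched (horizontal distance between guard and mat below 0.06 m and height (world z) of guard below 0.012 m and angle between guard's own z axis and vertical below 0.1 rad and value of joint estop_press above 0.0055 m), for 0.2 s.
3. every old relay is in the scrap tray and a new relay is fully home in each socket, the emergency stop still latched (x of old1 in the frame of scrap_tray between -0.063 and 0.063 m and y of old1 in the frame of scrap_tray between -0.088 and 0.088 m and z of each of old1, old2, old3 in the frame of scrap_tray below 0.06 m and x of old2 in the frame of scrap_tray between -0.063 and 0.063 m and y of old2 in the frame of scrap_tray between -0.088 and 0.088 m and x of old3 in the frame of scrap_tray between -0.063 and 0.063 m and y of old3 in the frame of scrap_tray between -0.088 and 0.088 m and ((distance between new1 and way1 below 0.005 m and angle between new1's own z axis and vertical below 0.1 rad) or (distance between new2 and way1 below 0.005 m and angle between new2's own z axis and vertical below 0.1 rad) or (distance between new3 and way1 below 0.005 m and angle between new3's own z axis and vertical below 0.1 rad)) and ((distance between new1 and way2 below 0.005 m and angle between new1's own z axis and vertical below 0.1 rad) or (distance between new2 and way2 below 0.005 m and angle between new2's own z axis and vertical below 0.1 rad) or (distance between new3 and way2 below 0.005 m and angle between new3's own z axis and vertical below 0.1 rad)) and ((distance between new1 and way3 below 0.005 m and angle between new1's own z axis and vertical below 0.1 rad) or (distance between new2 and way3 below 0.005 m and angle between new2's own z axis and vertical below 0.1 rad) or (distance between new3 and way3 below 0.005 m and angle between new3's own z axis and vertical below 0.1 rad)) and value of joint estop_press above 0.0055 m), for 0.2 s.
4. the guard sits on its stand-offs over both studs, the emergency stop still latched (distance between guard and guard_seat below 0.005 m and angle between guard's own z axis and vertical below 0.04 rad and angle between the y axis of guard and the y axis of panel, either way round below 0.08 rad and ((distance between new1 and way1 below 0.005 m and angle between new1's own z axis and vertical below 0.1 rad) or (distance between new2 and way1 below 0.005 m and angle between new2's own z axis and vertical below 0.1 rad) or (distance between new3 and way1 below 0.005 m and angle between new3's own z axis and vertical below 0.1 rad)) and ((distance between new1 and way2 below 0.005 m and angle between new1's own z axis and vertical below 0.1 rad) or (distance between new2 and way2 below 0.005 m and angle between new2's own z axis and vertical below 0.1 rad) or (distance between new3 and way2 below 0.005 m and angle between new3's own z axis and vertical below 0.1 rad)) and ((distance between new1 and way3 below 0.005 m and angle between new1's own z axis and vertical below 0.1 rad) or (distance between new2 and way3 below 0.005 m and angle between new2's own z axis and vertical below 0.1 rad) or (distance between new3 and way3 below 0.005 m and angle between new3's own z axis and vertical below 0.1 rad)) and value of joint estop_press above 0.0055 m), for 0.2 s.
5. with the guard fitted, the emergency stop's head is twisted clockwise by more than 0.6 rad (distance between guard and guard_seat below 0.005 m and angle between guard's own z axis and vertical below 0.04 rad and angle between the y axis of guard and the y axis of panel, either way round below 0.08 rad and ((distance between new1 and way1 below 0.005 m and angle between new1's own z axis and vertical below 0.1 rad) or (distance between new2 and way1 below 0.005 m and angle between new2's own z axis and vertical below 0.1 rad) or (distance between new3 and way1 below 0.005 m and angle between new3's own z axis and vertical below 0.1 rad)) and ((distance between new1 and way2 below 0.005 m and angle between new1's own z axis and vertical below 0.1 rad) or (distance between new2 and way2 below 0.005 m and angle between new2's own z axis and vertical below 0.1 rad) or (distance between new3 and way2 below 0.005 m and angle between new3's own z axis and vertical below 0.1 rad)) and ((distance between new1 and way3 below 0.005 m and angle between new1's own z axis and vertical below 0.1 rad) or (distance between new2 and way3 below 0.005 m and angle between new2's own z axis and vertical below 0.1 rad) or (distance between new3 and way3 below 0.005 m and angle between new3's own z axis and vertical below 0.1 rad)) and value of joint estop_twist above 0.6 rad).
At the end, for the whole second after the job is handed in: A new relay stands fully home in each socket (within 5 mm of the pocket floor, tilt under 0.1 rad), old relays inside the scrap tray, guard down on its stand-offs over both studs (within 5 mm, tilt under 0.04 rad), emergency stop up (under 2 mm down), all let go and at rest (((distance between new1 and way1 below 0.005 m and angle between new1's own z axis and vertical below 0.1 rad) or (distance between new2 and way1 below 0.005 m and angle between new2's own z axis and vertical below 0.1 rad) or (distance between new3 and way1 below 0.005 m and angle between new3's own z axis and vertical below 0.1 rad)) and ((distance between new1 and way2 below 0.005 m and angle between new1's own z axis and vertical below 0.1 rad) or (distance between new2 and way2 below 0.005 m and angle between new2's own z axis and vertical below 0.1 rad) or (distance between new3 and way2 below 0.005 m and angle between new3's own z axis and vertical below 0.1 rad)) and ((distance between new1 and way3 below 0.005 m and angle between new1's own z axis and vertical below 0.1 rad) or (distance between new2 and way3 below 0.005 m and angle between new2's own z axis and vertical below 0.1 rad) or (distance between new3 and way3 below 0.005 m and angle between new3's own z axis and vertical below 0.1 rad)) and x of old1 in the frame of scrap_tray between -0.063 and 0.063 m and y of old1 in the frame of scrap_tray between -0.088 and 0.088 m and z of each of old1, old2, old3 in the frame of scrap_tray below 0.06 m and x of old2 in the frame of scrap_tray between -0.063 and 0.063 m and y of old2 in the frame of scrap_tray between -0.088 and 0.088 m and x of old3 in the frame of scrap_tray between -0.063 and 0.063 m and y of old3 in the frame of scrap_tray between -0.088 and 0.088 m and distance between guard and guard_seat below 0.005 m and angle between guard's own z axis and vertical below 0.04 rad and angle between the y axis of guard and the y axis of panel, either way round below 0.08 rad and value of joint estop_press below 0.002 m and linear speed of each of guard, new1, new2, new3, old1, old2, old3 below 0.02 m/s); the robot touches nothing.
It fails at once if the guard is taken away (more than 60 mm from its seat) while the emergency stop is not latched (distance between guard and guard_seat above 0.06 m and value of joint estop_press below 0.003 m).
It fails at once if the screwdriver is moved more than 30 mm (distance of screwdriver from where it was at the start of the episode above 0.03 m).
It fails at once if the tape roll is moved more than 30 mm (distance of tape_roll from where it was at the start of the episode above 0.03 m).
It fails at once if the carton is moved more than 30 mm (distance of carton from where it was at the start of the episode above 0.03 m).
Of old1, old2, old3 only 1 to 3 are there at a start; the rules pass over those that are not, and their reading is None.
At some moment in a run one of guard, scrap_tray may be knocked a few centimetres aside while the robot is not near it.
It also fails if it takes over 210 s, if anything falls off the work surface, if the arm or the gripper's body presses on something with over 40 N, if the wrist force passes 120 N, or if a joint passes its speed limit or range.

## Robot

A 6-joint arm with a two-finger parallel gripper is mounted at the origin on the work surface. World frame = base frame: x ahead of the robot, y to its left, z up, the work surface at z = 0. Lengths are in mm, angles in rad, forces in N, time in s.
With the tool pointing down it reaches from about 350 to 775 mm from the base axis. Payload 7.3 kg.
Tool frame: the origin (TCP) lies on the centre line of the jaws, within the pads' length; the fingertips stand 22 mm ahead of it and the grasp point (between the pads) lies 3 mm ahead of it; z points along the fingers, y is the direction in which the jaws open and shut (so a half turn about z gives the same grasp; the last joint's range is limited). The gripper opens to 92 mm and grips with 3 to 60 N. Pads are 19 mm wide; open, the fingers measure 130 mm over their backs; the gripper's body (75 mm by 190 mm) begins 47 mm behind the grasp point.
Start: joints at [1.083, 0.342, 1.524, -0, 1.275, -0.146], TCP at [175.957, 494.653, 248.741] pointing down, gripper open.
Joint ranges: [-2.53, 2.53], [-0.77, 2.02], [0.04, 2.7], [-1, 4.14], [0.28, 2.66], [-3.11, 3.11]. Speed limits (rad/s): [2.57, 2.57, 3.14, 3.14, 3.14, 3.14].

## Interface

Orientations are given as [roll, pitch, yaw] about the fixed x, y, z axes, in that order (R = Rz(yaw) Ry(pitch) Rx(roll)).
In Python, from plant import get_obs, capture, close_job gives the robot as it stands.
- The arm moves only by the tool carry_out, never from a script. Its arguments are lists of equal length, an entry for each row: "xyz": the shift along the tool's x, y, z scaled (see below), a list of three; "dr": the turn, a rotation vector about the tool's x, y, z scaled (see below), a list of three. A call has 1 to 8 rows; each row shifts and turns the commanded pose from where the row before left it, along the tool's axes as they then stand; what a row does not reach is not made up. The controller multiplies each number of a shift by 0.06 m and each number of a turn by 8 degrees. A row lasts 1/8 s, in which the tool goes at most 62.5 mm and 10.7 degrees, less where a joint would pass 70% of its speed; a pose out of reach is approached as far as the arm can. A call with a number of a shift or a turn outside -1 to 1 is refused whole. A call with a gripper value outside its range is refused whole. "gripper" is the gripper's target within -1 to 1 (fully open at 1, half-way at 0, shut at -1), set as the call begins (left out, the last holds). The fingers move at their own pace and stop on an object; the grip force is fixed at half the most. Time passes only in rows, so rows that do not move let the fingers close. It gives the time, the measured TCP pose, the force and the opening at its end, in the units of the state.
- get_obs(): the state, without advancing time (a new reading comes with each control period).
- capture(name): name is "scene" or "top" or "wrist"; returns a dict with "image" (420x560x3 uint8, blue, green, red), "fx", "fy", "cx", "cy" (pixels), "pose" (4x4, takes a point from camera to world coordinates). Camera axes: x right, y up, looking along -z (the intrinsics and any distortion apply to the point x, -y, -z); pixel columns grow to the right and rows downward; lengths in mm; the calibration is good to about 2 mm. The wrist camera is an equidistant fisheye: a pixel r from the principal point sees the ray r / f radians off the axis. A picture is of the moment at which its call begins. There is no depth.
- close_job(): hands the job in, once; it reports no verdict.
The state is a dict: "time": time; "joint_positions": joint angles; "dq": joint speeds; "tau": joint torques, N m; "tool_pos": TCP position; "tcp_rot": TCP orientation; "contact_force": force on the tool from outside, world axes, zero at the start; "moment": the same for the moment, N m; "grip_width": finger opening in mm.
Only numpy, scipy, OpenCV 4.12 (cv2) and the standard library are available. Lean on these libraries where they do the work, as an engineer would, in place of code of your own. Each camera call takes 0.05 s, during which the arm holds its last target.

## Working session

There is one attempt and no reset: what is moved stays moved. The work goes in short steps, Python scripts to look and compute and a tool call to move; the robot and the scene stay as the last step left them, time stands still between calls to the robot, and variables do not carry over. Pictures are saved under pics/ and viewed, and the job is handed in when it is done.

Besides the shell and the picture viewer there is one more tool, called after "Emit:" by a JSON object that holds its "api" and its "payload". carry_out: Moves the arm, as the interface text tells. Shifts and turns lie within -1 to 1; 1 stands for 0.06 m of shift or 8 degrees of turn. Its arguments: {"type":"object","properties":{"xyz":{"type":"array"},"dr":{"type":"array"},"gripper":{"type":"number"}},"required":["xyz","dr"]}

```bash
ls; mkdir -p pics
cat > h.py <<'E'
import numpy as np, cv2
from plant import get_obs, capture, close_job
def snap(name, out):
    c=capture(name); im=np.array(c["image"],dtype=np.uint8); cv2.imwrite("pics/"+out+".png",im)
    np.savez("pics/"+out+".npz",im=im,fx=c["fx"],fy=c["fy"],cx=c["cx"],cy=c["cy"],pose=np.array(c["pose"]))
    return c
E
python3 - <<'E'
from h import *
print(get_obs())
for n in ["scene","top","wrist"]:
    c=snap(n,n+"0"); print(n,{k:v for k,v in c.items() if k!="image"})
E
```

```text
pics
{'time': 0.0, 'joint_positions': array([ 1.08298242e+00,  3.42725570e-01,  1.52503069e+00, -2.57160353e-05,
        1.27538836e+00, -1.46059428e-01]), 'dq': array([-0.00185832, -0.00018337,  0.00130997, -0.00018074,  0.00049231,
        0.00068141]), 'tau': array([-7.41390413e-04, -4.31240916e+01, -2.44212896e+01,  7.16469577e-02,
        5.60057920e-02, -1.28123788e-04]), 'tool_pos': array([175.78511052, 494.29529355, 248.03868605]), 'tcp_rot': array([-3.14005364e+00, -2.01545063e-04,  2.79984553e+00]), 'contact_force': array([-0.64521648,  0.06877749,  0.52018682]), 'moment': array([ 0.05177385,  0.06720217, -0.03833875]), 'grip_width': 91.5775572490316}
scene {'fx': 487.30707793922136, 'fy': 487.30707793922136, 'cx': 270.5854509409425, 'cy': 203.2328122515626, 'pose': array([[ 6.06969458e-01, -5.49782353e-01,  5.73870579e-01,
         1.26985624e+03],
       [ 7.94697051e-01,  4.25953133e-01, -4.32458697e-01,
        -5.17239421e+02],
       [-6.68381096e-03,  7.18542478e-01,  6.95450957e-01,
         8.85743483e+02],
       [ 0.00000000e+00,  0.00000000e+00,  0.00000000e+00,
[... 243 characters left out ...]
989e-01, -2.06064627e-02, -9.55665481e-03,
        -5.20331402e+01],
       [-1.34753144e-02,  1.99349346e-01,  9.79835830e-01,
         1.40283069e+03],
       [ 0.00000000e+00,  0.00000000e+00,  0.00000000e+00,
         1.00000000e+00]])}
wrist {'fx': 325.19226210127806, 'fy': 325.19226210127806, 'cx': 273.32224135837606, 'cy': 208.2849950493928, 'pose': array([[ 3.35459819e-01, -8.97581032e-01, -2.86033217e-01,
         9.80763936e+01],
       [ 9.42054279e-01,  3.19407727e-01,  1.02530192e-01,
         5.22804080e+02],
       [-6.67935792e-04, -3.03853575e-01,  9.52718510e-01,
         3.85049695e+02],
       [ 0.00000000e+00,  0.00000000e+00,  0.00000000e+00,
         1.00000000e+00]])}
```

View pics/scene0.png

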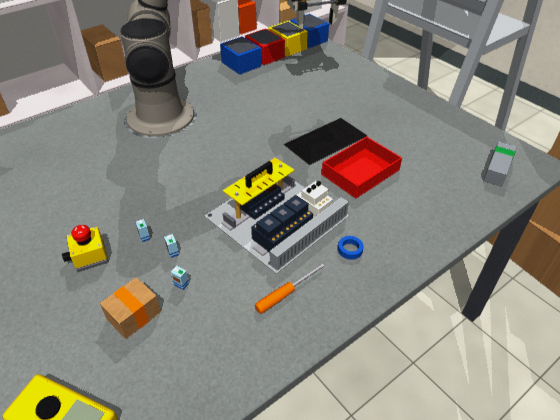

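View pics/top0.png

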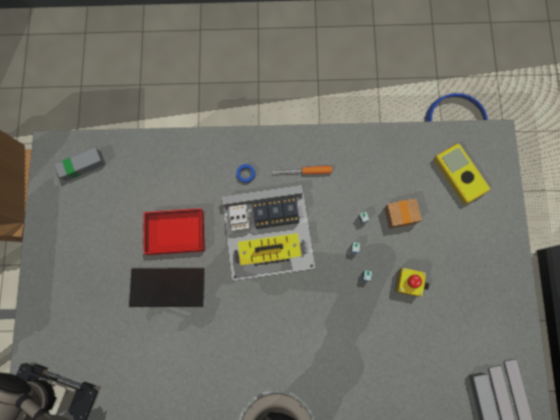

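View pics/wrist0.png

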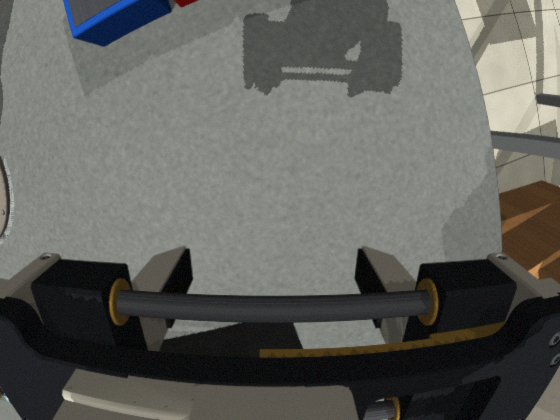

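```bash
cat >> h.py <<'E'
def load(n): return dict(np.load("pics/"+n+".npz"))
def ray(c,u,v,fish=False):
    a=(u-c["cx"])/c["fx"]; b=(v-c["cy"])/c["fy"]
    if fish:
        r=np.hypot(a,b); s=np.sin(r)/r if r>1e-9 else 1.
        d=np.array([a*s,-b*s,-np.cos(r)])
    else: d=np.array([a,-b,-1.])
    d=c["pose"][:3,:3]@d; return c["pose"][:3,3],d/np.linalg.norm(d)
def onz(c,u,v,z,fish=False):
    o,d=ray(c,u,v,fish); return o+d*(z-o[2])/d[2]
def tri(*rays):
    A=np.zeros((3,3));b=np.zeros(3)
    for o,d in rays:
        P=np.eye(3)-np.outer(d,d);A+=P;b+=P@o
    p=np.linalg.solve(A,b); return p,[np.linalg.norm((np.eye(3)-np.outer(d,d))@(p-o)) for o,d in rays]
def proj(c,p,fish=False):
    q=c["pose"][:3,:3].T@(np.asarray(p,float)-c["pose"][:3,3]); x,y,w=q[0],-q[1],-q[2]
    if fish:
        r=np.hypot(x,y); t=np.arctan2(r,w); k=t/r if r>1e-9 else 1/w
        x,y=x*k,y*k
    else: x,y=x/w,y/w
    return np.array([c["cx"]+c["fx"]*x,c["cy"]+c["fy"]*y])
def mask(im,name):
    h=cv2.cvtColor(im,cv2.COLOR_BGR2HSV);H,S,V=[h[...,i].astype(int) for i in range(3)]
    m={"red":((H<8)|(H>172))&(S>150)&(V>70),"yellow":(H>22)&(H<36)&(S>150)&(V>90),
       "black":(V<35),"green":(H>45)&(H<85)&(S>100)&(V>60),"blue":(H>85)&(H<112)&(S>25)&(V>110),"brown":(H>5)&(H<18)&(S>80)&(V>40)}[name]
    return m.astype(np.uint8)
def blobs(im,name,amin=6):
    n,l,s,ce=cv2.connectedComponentsWithStats(mask(im,name))
    return [(ce[i].round(1),s[i].tolist()) for i in range(1,n) if s[i,4]>=amin]
E
python3 - <<'E'
from h import *
for n in ["top0","scene0"]:
    c=load(n)
    for k in ["red","yellow","green"]:
        print(n,k,[(b[0].tolist(),b[1][2:]) for b in blobs(c["im"],k,4)])
t=load("top0")
im=cv2.resize(t["im"][170:310,120:440],None,fx=2.5,fy=2.5,interpolation=cv2.INTER_CUBIC);cv2.imwrite("pics/topz.png",im)
s=load("scene0")
im=cv2.resize(s["im"][120:320,50:360],None,fx=2.5,fy=2.5,interpolation=cv2.INTER_CUBIC);cv2.imwrite("pics/scz.png",im)
E
```

```text
top0 red [([173.2, 231.5], [60, 46, 2485]), ([414.1, 281.2], [12, 11, 100])]
top0 yellow [([463.3, 178.4], [54, 59, 1102]), ([268.7, 249.2], [62, 31, 1235]), ([409.9, 282.4], [28, 27, 405])]
top0 green [([68.3, 166.6], [12, 16, 124])]
scene0 red [([239.9, 2.5], [7, 8, 19]), ([247.0, 0.2], [3, 2, 4]), ([240.8, 8.2], [3, 2, 4]), ([254.0, 10.3], [4, 4, 7]), ([243.4, 10.2], [4, 2, 5]), ([248.1, 12.6], [2, 6, 7]), ([241.5, 17.9], [8, 15, 33]), ([253.9, 19.1], [4, 3, 7]), ([242.9, 23.0], [5, 3, 7]), ([247.2, 23.5], [3, 2, 4]), ([252.3, 26.4], [5, 6, 9]), ([241.4, 30.8], [5, 6, 10]), ([248.6, 30.1], [5, 3, 7]), ([264.5, 29.0], [4, 1, 4]), ([271.5, 32.0], [4, 3, 4]), ([270.4, 49.8], [40, 30, 535]), ([360.7, 166.3], [81, 62, 2906]), ([80.8, 232.9], [20, 17, 237])]
scene0 yellow [([292.7, 40.7], [39, 37, 515]), ([295.5, 25.0], [4, 3, 4]), ([257.9, 182.5], [71, 47, 1166]), ([86.8, 249.6], [40, 41, 921]), ([48.8, 400.6], [115, 46, 2135])]
scene0 green [([504.4, 151.0], [21, 11, 116]), ([141.2, 225.0], [4, 3, 10]), ([170.5, 240.4], [4, 4, 11]), ([179.9, 271.6], [5, 4, 15])]
```

View pics/topz.png

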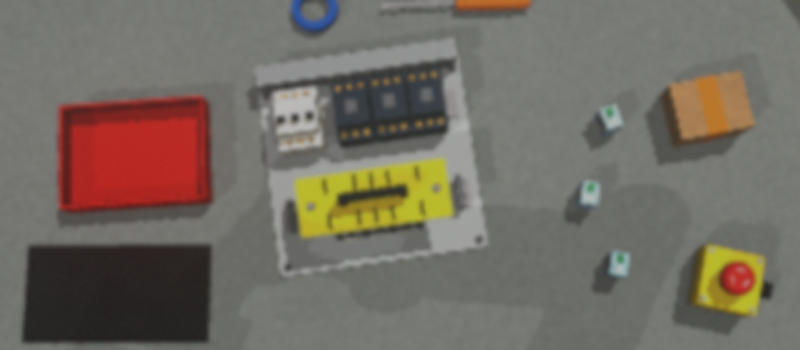

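View pics/scz.png

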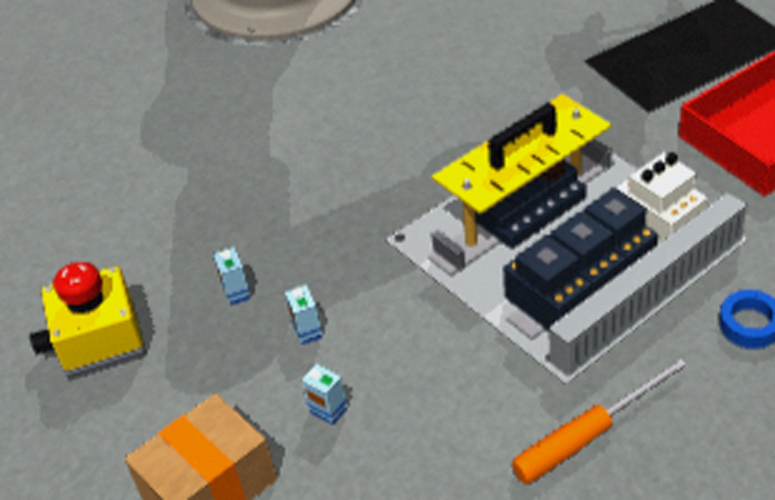

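The views show the e-stop at top (414,281), the guard at top (269,249), the tray at (173,232), the mat at (167,288), and three blue relays near (364,216), (355,247) and (367,276). Next I triangulate the coarse positions.

Run:
```python
from h import *
t=load("top0");s=load("scene0")
print("estop",tri(ray(t,414.1,281.2),ray(s,80.8,232.9)))
print("top-of-head scene", onz(t,414.1,281.2,90), onz(s,80.8,231.5,90))
print("guard", tri(ray(t,268.7,249.2),ray(s,257.9,182.5)))
# relays flags from zoom
for (u,v),(a,b) in zip([(120+610/2.5,170+116/2.5),(120+591/2.5,170+190/2.5),(120+620/2.5,170+260/2.5)],[(179.9,271.6),(170.5,240.4),(141.2,225.0)]):
    print("new",tri(ray(t,u,v),ray(s,a,b)))
for k,pts in {"mat":[(28,247),(210,246),(208,340),(23,340)],"tray":[(60,104),(207,98),(210,205),(62,210)],"panel":[(256,68),(455,40),(487,242),(283,272)],"box":[(707,244),(766,257),(755,314),(692,302)]}.items():
    z={"mat":3,"tray":45,"panel":3,"box":58}[k]
    P=np.array([onz(t,120+u/2.5,170+v/2.5,z) for u,v in pts]); 
    print(k,P.mean(0).round(0),[np.linalg.norm(P[i]-P[i-1]).round(0) for i in range(4)],P[:,:2].round(0).tolist())
```

```text
estop (array([ 422.70575696, -410.50678908,   81.90581702]), [np.float64(0.9603461934407935), np.float64(0.9603461934409677)])
top-of-head scene [ 422.59821801 -407.37785584   90.        ] [ 426.61922994 -410.80170801   90.        ]
guard (array([524.09662225,   9.11718222,  75.95014672]), [np.float64(2.8213299201475173), np.float64(2.821329920147574)])
new (array([ 625.15942064, -280.29066108,   45.5325228 ]), [np.float64(0.7251275968698558), np.float64(0.7251275968698045)])
new (array([ 533.92599334, -252.44420635,   46.67762589]), [np.float64(0.5315521337722964), np.float64(0.5315521337724177)])
new (array([ 448.74577434, -283.29521656,   46.95327824]), [np.float64(0.011076968269630694), np.float64(0.011076968269761449)])
mat [423. 331.   3.] [np.float64(114.0), np.float64(227.0), np.float64(115.0), np.float64(227.0)] [[482.0, 444.0], [479.0, 217.0], [364.0, 217.0], [368.0, 445.0]]
tray [590. 304.  45.] [np.float64(132.0), np.float64(183.0), np.float64(133.0), np.float64(180.0)] [[654.0, 399.0], [658.0, 216.0], [525.0, 210.0], [522.0, 390.0]]
panel [591.  17.   3.] [np.float64(263.0), np.float64(258.0), np.float64(262.0), np.float64(255.0)] [[706.0, 162.0], [737.0, -94.0], [477.0, -127.0], [445.0, 126.0]]
box [ 423. -410.   58.] [np.float64(71.0), np.float64(71.0), np.float64(69.0), np.float64(74.0)] [[465.0, -386.0], [448.0, -454.0], [382.0, -436.0], [397.0, -363.0]]
```

Emit:
{"api": "carry_out", "payload": {"xyz": [[0, 0, 0], [0, 0, 0], [0, 0, 0], [0, 0, 0], [0, 0, 0], [0, 0, 0], [0, 0, 0], [0, 0, 0]], "dr": [[0, 0, 0.9875], [0, 0, 0.9875], [0, 0, 0.9875], [0, 0, 0.9875], [0, 0, 0.9875], [0, 0, 0.9875], [0, 0, 0.9875], [0, 0, 0.9875]], "gripper": 1}}

```text
time: 1.15
tool_pos: [175.9, 494.5, 248.4]
tcp_rot: [-3.141, 0.001, 1.692]
contact_force: [0.1, 0.4, 0.4]
grip_width: 91.5
```

```bash
cat >> h.py <<'E'
def plan(x,y,z,yaw=None,src=None):
    o=get_obs(); p=np.array(o["tool_pos"]) if src is None else np.array(src); 
    from scipy.spatial.transform import Rotation as R
    M=R.from_euler("xyz",o["tcp_rot"]).as_matrix()
    d=M.T@(np.array([x,y,z])-p)/60
    print("pos",np.round(o["tool_pos"],1),"rot",np.round(o["tcp_rot"],4),"F",np.round(o["contact_force"],1),"w",round(o["grip_width"],1),"t",o["time"])
    n=int(np.ceil(np.abs(d).max()-1e-9)); print("units total",d.round(3),"min rows",n,"per row",(d/max(n,1)).round(3))
    tilt=M.T@np.array([0,0,-1.]); print("tool z err (rotvec units of 8deg) ",(np.cross([0,0,1],tilt)/np.radians(8)).round(3))
    if yaw is not None: 
        e=(yaw-o["tcp_rot"][2]+np.pi)%(2*np.pi)-np.pi; print("turn dr z total",round(-e/np.radians(8),3))
E
python3 -c "
from h import *
plan(520,15,290)"
```

```text
pos [175.9 494.5 248.4] rot [-3.1412e+00  5.0000e-04  1.6922e+00] F [0.1 0.4 0.4] w 91.5 t 1.15
units total [-8.628  4.725 -0.69 ] min rows 9 per row [-0.959  0.525 -0.077]
tool z err (rotvec units of 8deg)  [-0.002  0.004  0.   ]
```

Emit:
{"api": "carry_out", "payload": {"xyz": [[-0.86, 0.47, -0.07], [-0.86, 0.47, -0.07], [-0.86, 0.47, -0.07], [-0.86, 0.47, -0.07], [-0.86, 0.47, -0.07], [-0.86, 0.47, -0.07], [-0.86, 0.47, -0.07], [-0.86, 0.47, -0.07]], "dr": [[0, 0, 0], [0, 0, 0], [0, 0, 0], [0, 0, 0], [0, 0, 0], [0, 0, 0], [0, 0, 0], [0, 0, 0]]}}

```text
time: 2.15
tool_pos: [452.4, 111.7, 282.4]
tcp_rot: [3.141, -0.0, 1.697]
contact_force: [0.5, 0.5, 0.4]
grip_width: 92.0
```

Emit:
{"api": "carry_out", "payload": {"xyz": [[-0.86, 0.47, -0.07], [-0.86, 0.47, -0.07], [0, 0, 0], [0, 0, 0]], "dr": [[0, 0, 0], [0, 0, 0], [0, 0, 0], [0, 0, 0]]}}

```text
time: 2.65
tool_pos: [520.0, 18.5, 290.2]
tcp_rot: [-3.14, -0.001, 1.696]
contact_force: [-0.5, 0.1, 1.3]
grip_width: 91.5
```

Run:
```python
from h import *
snap("wrist","w1")
plan(423,-410,250)
```

```text
pos [519.8  19.  290.4] rot [-3.1405e+00 -7.0000e-04  1.6974e+00] F [-0.6  0.6  0.9] w 91.8 t 2.7
units total [-6.89  -2.502  0.671] min rows 7 per row [-0.984 -0.357  0.096]
tool z err (rotvec units of 8deg)  [-0.008 -0.005  0.   ]
```

View pics/w1.png

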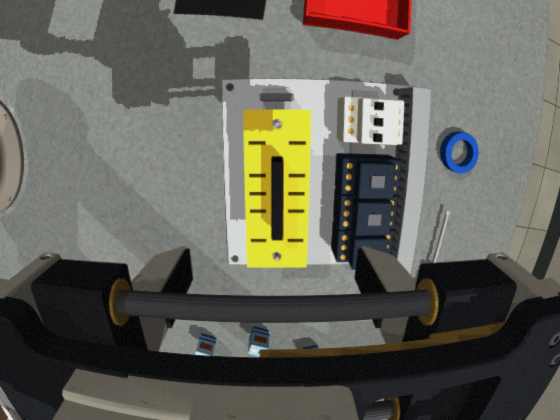

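The wrist view shows the studs at (277,123) and (277,256), with the handle bar from (277,156) to (277,240).

Run:
```python
from h import *
c=load("w1")
im=c["im"]
cv2.imwrite("pics/w1z.png",cv2.resize(im[80:280,220:420],None,fx=3,fy=3,interpolation=cv2.INTER_CUBIC))
a=onz(c,277,123.5,92,1);b=onz(c,277,256.5,92,1);print(a,b,np.linalg.norm(a-b),(a+b)/2,np.arctan2(-(a-b)[0],(a-b)[1]))
a=onz(c,277,157,121,1);b=onz(c,277,239,121,1);print(a,b,np.linalg.norm(a-b),(a+b)/2,np.arctan2(-(a-b)[0],(a-b)[1]))
for p in [(230.5,86.5),(234.5,259)]: print(onz(c,*p,3,1))
```

```text
[515.25657009  85.85736171  92.        ] [534.25129825 -61.54485386  92.        ] 148.62103772339688 [524.75393417  12.15625393  92.        ] 0.1281569811742636
[518.84476477  55.5544283  121.        ] [529.58730331 -27.70753525 121.        ] 83.95210960973851 [524.21603404  13.92344653 121.        ] 0.12831211542675566
[451.21806898 123.19653234   3.        ]
[ 479.71161862 -116.9285361     3.        ]
```

View pics/w1z.png

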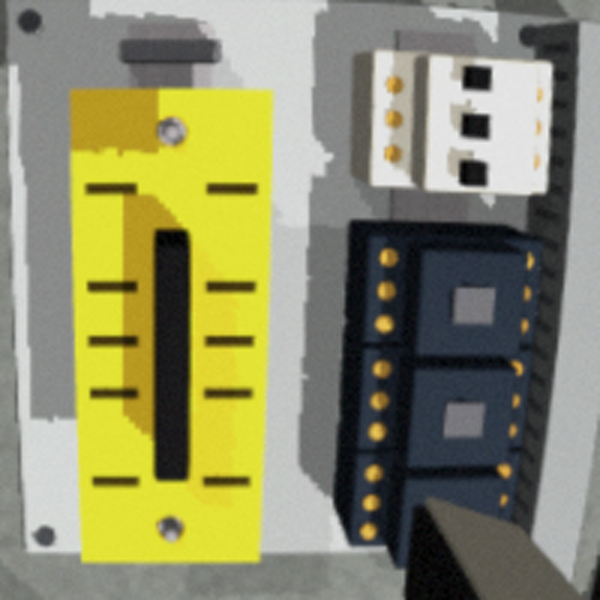

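Emit:
{"api": "carry_out", "payload": {"xyz": [[-0.86, -0.31, 0.08], [-0.86, -0.31, 0.08], [-0.86, -0.31, 0.08], [-0.86, -0.31, 0.08], [-0.86, -0.31, 0.08], [-0.86, -0.31, 0.08], [-0.86, -0.31, 0.08], [-0.86, -0.31, 0.08]], "dr": [[0, 0, 0], [0, 0, 0], [0, 0, 0], [0, 0, 0], [0, 0, 0], [0, 0, 0], [0, 0, 0], [0, 0, 0]], "gripper": -1}}

```text
time: 3.7
tool_pos: [425.0, -409.9, 252.5]
tcp_rot: [3.141, -0.0, 1.699]
contact_force: [0.8, -0.2, 0.3]
grip_width: 16.2
```

Emit:
{"api": "carry_out", "payload": {"xyz": [[0, 0, 0], [0, 0, 0]], "dr": [[0, 0, 0], [0, 0, 0]]}}

```text
time: 3.95
tool_pos: [425.3, -408.4, 252.3]
tcp_rot: [3.142, -0.001, 1.698]
contact_force: [0.4, 0.4, 0.6]
grip_width: 0.8
```

Run:
```python
from h import *
c=snap("wrist","w2")
c=load("w2")
for k in ["red","yellow","green"]:
        print(k,[(b[0].tolist(),b[1]) for b in blobs(c["im"],k,60)])
plan(423,-410,140)
```

```text
red [([268.9, 194.9], [250, 175, 39, 41, 1154])]
yellow [([270.3, 180.8], [229, 143, 83, 85, 3140]), ([437.1, 327.3], [411, 309, 60, 39, 1452])]
green [([312.3, 71.1], [308, 67, 10, 9, 65])]
pos [ 425.5 -408.2  252.6] rot [ 3.1413e+00 -6.0000e-04  1.6987e+00] F [0.2 0.8 0.1] w 0.4 t 4.0
units total [-0.026 -0.046  1.876] min rows 2 per row [-0.013 -0.023  0.938]
tool z err (rotvec units of 8deg)  [ 0.002 -0.004  0.   ]
```

View pics/w2.png

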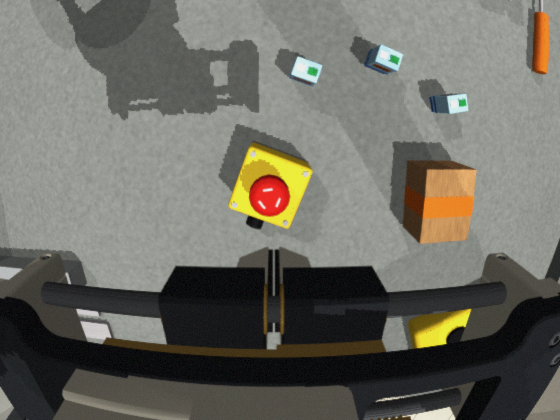

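Run:
```python
from h import *
c=load("w2")
e=onz(c,269,195,88,1);print(e)
# relays, flags at ~48
for p in [(313,71),(392,62),(461,103)]: print(onz(c,*p,48,1))
plan(e[0],e[1],125)
```

```text
[ 421.33391835 -408.01295049   88.        ]
[ 450.5233653  -280.98708763   48.        ]
[ 534.00937842 -254.26293516   48.        ]
[ 627.84313763 -279.20985142   48.        ]
pos [ 425.5 -408.2  252.6] rot [ 3.1413e+00 -6.0000e-04  1.6987e+00] F [0.2 0.8 0.1] w 0.4 t 4.0
units total [ 0.01  -0.07   2.126] min rows 3 per row [ 0.003 -0.023  0.709]
tool z err (rotvec units of 8deg)  [ 0.002 -0.004  0.   ]
```

Emit:
{"api": "carry_out", "payload": {"xyz": [[0, -0.04, 0.7], [0, -0.02, 0.7], [0, 0, 0.7], [0, 0, 0], [0, 0, 0.1], [0, 0, 0.08], [0, 0, 0.04], [0, 0, 0.04]], "dr": [[0, 0, 0], [0, 0, 0], [0, 0, 0], [0, 0, 0], [0, 0, 0], [0, 0, 0], [0, 0, 0], [0, 0, 0]]}}

```text
time: 5.0
tool_pos: [421.5, -410.8, 111.3]
tcp_rot: [3.141, 0.001, 1.697]
contact_force: [-0.4, -0.1, 0.6]
grip_width: 0.1
```

```bash
python3 -c "
from h import *
plan(423,-409,108)"
```

```text
pos [ 421.5 -410.8  111.3] rot [3.1407e+00 1.3000e-03 1.6967e+00] F [-0.4 -0.1  0.6] w 0.1 t 5.0
units total [0.027 0.029 0.056] min rows 1 per row [0.027 0.029 0.056]
tool z err (rotvec units of 8deg)  [ 0.006  0.009 -0.   ]
```

Emit:
{"api": "carry_out", "payload": {"xyz": [[0, 0, 0.04], [0, 0, 0.03], [0, 0, 0.02]], "dr": [[0, 0, 0], [0, 0, 0], [0, 0, 0]]}}

```text
time: 5.38
tool_pos: [421.5, -411.0, 108.8]
tcp_rot: [3.14, 0.002, 1.697]
contact_force: [-6.8, 7.1, 30.3]
grip_width: 0.6
```

Emit:
{"api": "carry_out", "payload": {"xyz": [[0, 0, 0], [0, 0, -0.1], [0, 0, -0.8], [0, 0, -0.8], [0, 0, -0.6], [0, 0, 0]], "dr": [[0, 0, 0], [0, 0, 0], [0, 0, 0], [0, 0, 0], [0, 0, 0], [0, 0, 0]]}}

```text
time: 6.12
tool_pos: [421.9, -411.6, 246.2]
tcp_rot: [3.139, 0.005, 1.697]
contact_force: [-0.1, 0.3, -0.3]
grip_width: 0.5
```

Run:
```python
from h import *
c=snap("wrist","w3");c=load("w3")
print([(b[0].tolist(),b[1]) for b in blobs(c["im"],"red",60)])
s=snap("scene","s3"); s=load("s3")
cv2.imwrite("pics/s3z.png",cv2.resize(s["im"][200:290,40:220],None,fx=4,fy=4,interpolation=cv2.INTER_CUBIC))
print([(b[0].tolist(),b[1]) for b in blobs(s["im"],"red",100)])
plan(524.5,13,290)
```

```text
[([272.1, 190.8], [253, 171, 40, 41, 1150])]
[([270.4, 49.7], [245, 35, 40, 30, 538]), ([360.7, 166.3], [321, 136, 81, 62, 2905]), ([81.7, 235.1], [73, 227, 18, 17, 232])]
pos [ 420.9 -410.3  242.5] rot [-3.1410e+00 -9.0000e-04  1.6966e+00] F [-0.5  0.7 -0.2] w 0.5 t 6.225
units total [ 6.784  2.598 -0.786] min rows 7 per row [ 0.969  0.371 -0.112]
tool z err (rotvec units of 8deg)  [-0.004 -0.007  0.   ]
```

View pics/w3.png

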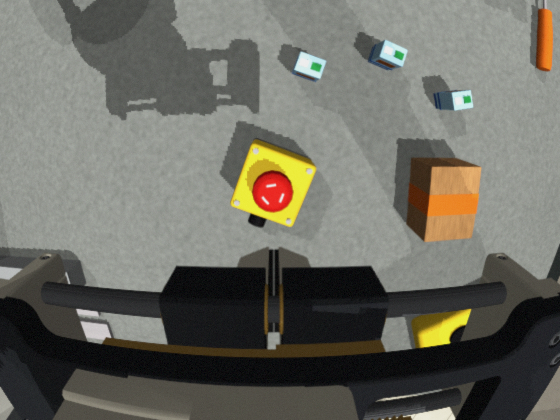

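View pics/s3z.png

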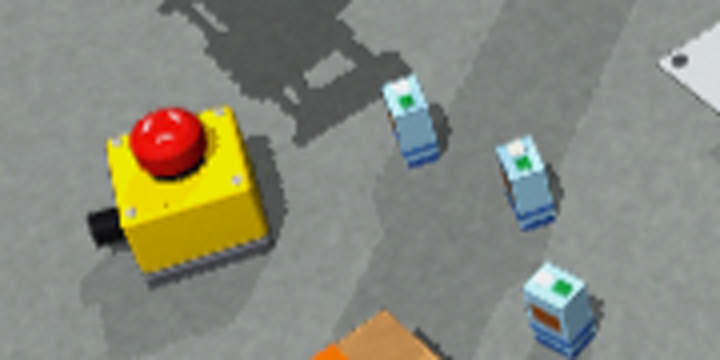

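Emit:
{"api": "carry_out", "payload": {"xyz": [[0.85, 0.325, -0.02], [0.85, 0.325, -0.02], [0.85, 0.325, -0.02], [0.85, 0.325, -0.02], [0.85, 0.325, -0.02], [0.85, 0.325, -0.02], [0.85, 0.325, -0.02], [0.85, 0.325, -0.02]], "dr": [[0, 0, 0], [0, 0, 0], [0, 0, 0], [0, 0, 0], [0, 0, 0], [0, 0, 0], [0, 0, 0], [0, 0, 0]], "gripper": 0.2}}

```text
time: 7.22
tool_pos: [524.2, 15.6, 251.1]
tcp_rot: [-3.138, -0.001, 1.697]
contact_force: [1.0, 1.0, 0.9]
grip_width: 55.0
```

Emit:
{"api": "carry_out", "payload": {"xyz": [[0, 0, 0], [0, 0, 0]], "dr": [[0, 0, 0], [0, 0, 0]]}}

```text
time: 7.48
tool_pos: [524.1, 13.7, 251.5]
tcp_rot: [-3.139, -0.0, 1.697]
contact_force: [0.8, -0.6, -0.6]
grip_width: 55.2
```

Run:
```python
from h import *
c=snap("wrist","w4")
plan(524.5,13,119)
```

```text
pos [524.2  13.  251.8] rot [-3.1394e+00 -2.0000e-04  1.6961e+00] F [-0.1 -0.  -0.2] w 55.5 t 7.525
units total [-1.000e-03  1.000e-02  2.214e+00] min rows 3 per row [-0.     0.003  0.738]
tool z err (rotvec units of 8deg)  [-0.016 -0.001  0.   ]
```

View pics/w4.png

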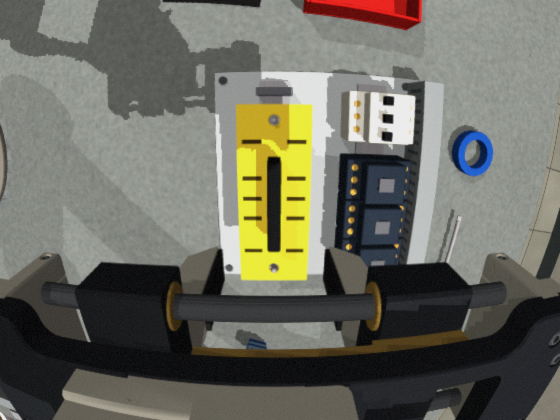

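Studs are now at (274,119) and (274,267), with the bar from (274,157) to (274,250). I can check heights across w1 and w4.

Run:
```python
from h import *
a=load("w1");b=load("w4")
for n,p,q in [("studL",(277,123.5),(274,119)),("studR",(277,256.5),(274,267)),("barL",(277,157),(274,157)),("barR",(277,239.5),(274,250.5))]:
    print(n,tri(ray(a,*p,1),ray(b,*q,1)))
P=[onz(b,274,v,z,1) for v,z in [(119,92),(267,92),(157,121),(250.5,121)]]
print(np.round(P,1),np.linalg.norm(P[0]-P[1]),(P[0]+P[1])/2,(P[2]+P[3])/2)
```

```text
studL (array([515.06186183,  86.97547078, 113.5046923 ]), [np.float64(0.19752552953453603), np.float64(0.1975255295346473)])
studR (array([536.31010687, -76.91394088,  60.23049352]), [np.float64(0.23529006122373342), np.float64(0.23529006122397678)])
barL (array([519.90691351,  50.04847351,  82.50854529]), [np.float64(0.2192612271113239), np.float64(0.2192612271112872)])
barR (array([530.24692733, -31.55042122, 113.24866925]), [np.float64(0.09271324047103227), np.float64(0.09271324047107898)])
[[515.3  86.4  92. ]
 [534.  -60.1  92. ]
 [519.2  56.1 121. ]
 [529.9 -28.  121. ]] 147.68078875816067 [524.61935733  13.14735197  92.        ] [524.52346179  14.05056948 121.        ]
```

Emit:
{"api": "carry_out", "payload": {"xyz": [[0, 0, 0.7], [0, 0, 0.7], [0, 0, 0.5], [0, 0, 0.31], [0, 0, 0], [0, 0, 0]], "dr": [[0, 0, 0], [0, 0, 0], [0, 0, 0], [0, 0, 0], [0, 0, 0], [0, 0, 0]]}}

```text
time: 8.28
tool_pos: [525.1, 12.9, 121.0]
tcp_rot: [3.141, 0.0, 1.695]
contact_force: [0.1, 0.2, 0.7]
grip_width: 55.1
```

Run:
```python
from h import *
c=snap("scene","s5");c=load("s5")
cv2.imwrite("pics/s5z.png",cv2.resize(c["im"][130:270,200:360],None,fx=4,fy=4,interpolation=cv2.INTER_CUBIC))
plan(524.5,13,119)
```

```text
pos [525.3  13.1 121.2] rot [3.1399e+00 4.0000e-04 1.6956e+00] F [0.9 0.2 0.8] w 55.0 t 8.325
units total [-0.001 -0.013  0.037] min rows 1 per row [-0.001 -0.013  0.037]
tool z err (rotvec units of 8deg)  [ 0.012  0.003 -0.   ]
```

View pics/s5z.png

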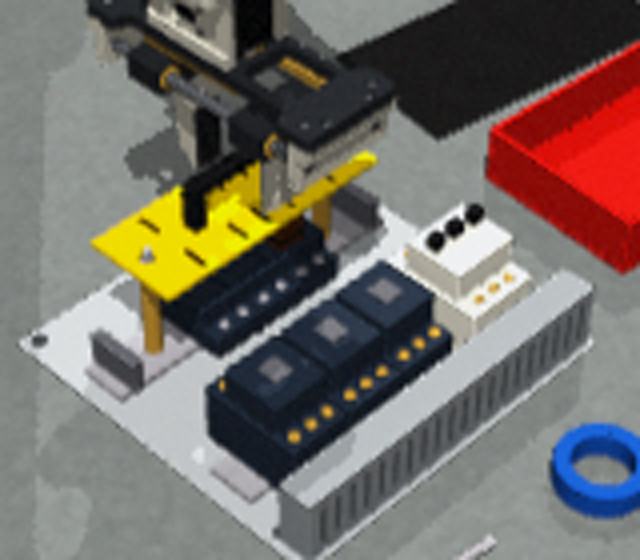

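Emit:
{"api": "carry_out", "payload": {"xyz": [[0, -0.01, 0.03], [0, 0, 0], [0, 0, 0], [0, 0, 0], [0, 0, 0], [0, 0, 0]], "dr": [[0, 0, 0], [0, 0, 0], [0, 0, 0], [0, 0, 0], [0, 0, 0], [0, 0, 0]], "gripper": -1}}

```text
time: 9.07
tool_pos: [524.1, 13.8, 118.5]
tcp_rot: [-3.142, -0.0, 1.697]
contact_force: [-1.2, -0.2, -0.8]
grip_width: 11.5
```

Emit:
{"api": "carry_out", "payload": {"xyz": [[0, 0, -0.15], [0, 0, -0.3], [0, 0, -0.5], [0, 0, -0.5], [0, 0, -0.5], [0, 0, 0]], "dr": [[0, 0, 0], [0, 0, 0], [0, 0, 0], [0, 0, 0], [0, 0, 0], [0, 0, 0]]}}

```text
time: 9.82
tool_pos: [525.2, 13.7, 237.9]
tcp_rot: [3.136, 0.001, 1.697]
contact_force: [-0.6, -0.0, -2.2]
grip_width: 11.8
```

Run:
```python
from h import *
c=snap("wrist","w6")
plan(423,331,200,1.571)
```

```text
pos [524.3  13.8 236.1] rot [3.1397e+00 4.0000e-04 1.6968e+00] F [-0.3  0.8 -2.6] w 11.5 t 9.875
units total [ 5.457 -1.012  0.598] min rows 6 per row [ 0.91  -0.169  0.1  ]
tool z err (rotvec units of 8deg)  [ 0.013  0.003 -0.   ]
turn dr z total 0.901
```

View pics/w6.png

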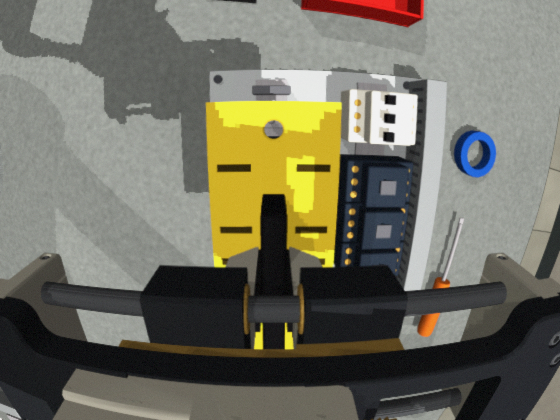

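Emit:
{"api": "carry_out", "payload": {"xyz": [[0.5, -0.1, 0], [0.9, -0.17, 0.1], [0.9, -0.17, 0.1], [0.9, -0.17, 0.1], [0.9, -0.17, 0.1], [0.9, -0.17, 0.1], [0.46, -0.07, 0.1], [0, 0, 0]], "dr": [[0, 0, 0], [0, 0, 0], [0, 0, 0], [0, 0, 0], [0, 0, 0], [0, 0, 0], [0, 0, 0], [0, 0, 0]]}}

```text
time: 10.88
tool_pos: [420.4, 332.2, 197.3]
tcp_rot: [-3.138, 0.001, 1.7]
contact_force: [-0.4, 0.5, -1.7]
grip_width: 11.5
```

Emit:
{"api": "carry_out", "payload": {"xyz": [[0, 0, 0], [0, 0, 0.7], [0, 0, 0.7], [0, 0, 0.5], [0, 0, 0.3], [0, 0, 0.2], [0, 0, 0], [0, 0, 0]], "dr": [[0, 0, 0], [0, 0, 0], [0, 0, 0], [0, 0, 0], [0, 0, 0], [0, 0, 0], [0, 0, 0], [0, 0, 0]]}}

```text
time: 11.88
tool_pos: [422.9, 331.1, 56.3]
tcp_rot: [3.14, -0.001, 1.696]
contact_force: [0.1, -0.3, -1.1]
grip_width: 11.1
```

Run:
```python
from h import *
c=snap("scene","s7");c=load("s7")
cv2.imwrite("pics/s7z.png",cv2.resize(c["im"][60:270,200:420],None,fx=3,fy=2.8,interpolation=cv2.INTER_CUBIC))
plan(423,331,40)
```

```text
pos [422.9 331.3  56.4] rot [ 3.1399e+00 -7.0000e-04  1.6965e+00] F [-0.2  0.  -1.2] w 11.4 t 11.925
units total [-0.005  0.001  0.274] min rows 1 per row [-0.005  0.001  0.274]
tool z err (rotvec units of 8deg)  [ 0.012 -0.005  0.   ]
```

View pics/s7z.png

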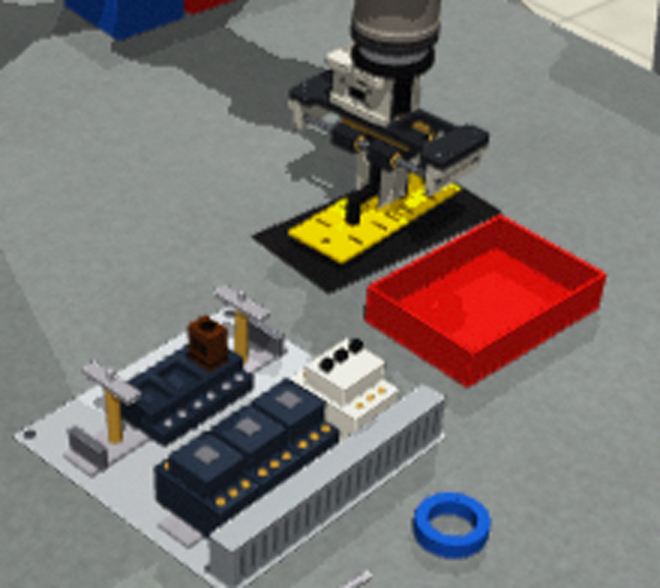

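Only one old relay is fitted, in socket 1. Next I lay the guard down, easing it until it touches.

Emit:
{"api": "carry_out", "payload": {"xyz": [[0, 0, 0.15], [0, 0, 0.1], [0, 0, 0.03], [0, 0, 0]], "dr": [[0, 0, 0], [0, 0, 0], [0, 0, 0], [0, 0, 0]]}}

```text
time: 12.42
tool_pos: [422.0, 331.0, 39.5]
tcp_rot: [-3.141, 0.0, 1.697]
contact_force: [-2.7, -1.9, 8.7]
grip_width: 11.8
```

Emit:
{"api": "carry_out", "payload": {"xyz": [[0, 0, 0], [0, 0, 0], [0, 0, 0], [0, 0, 0], [0, 0, -0.5], [0, 0, -0.8], [0, 0, -0.8], [0, 0, 0]], "dr": [[0, 0, 0], [0, 0, 0], [0, 0, 0], [0, 0, 0], [0, 0, 0], [0, 0, 0], [0, 0, 0], [0, 0, 0]], "gripper": 0.3}}

```text
time: 13.42
tool_pos: [424.1, 332.2, 168.5]
tcp_rot: [3.134, -0.003, 1.697]
contact_force: [0.2, -0.0, -0.5]
grip_width: 59.9
```

Run:
```python
from h import *
c=snap("wrist","w8")
plan(519,48,250)
```

```text
pos [422.9 331.5 166.2] rot [ 3.1382e+00 -1.5000e-03  1.6968e+00] F [-0.2  0.3 -1. ] w 59.5 t 13.475
units total [-4.887  1.    -1.4  ] min rows 5 per row [-0.977  0.2   -0.28 ]
tool z err (rotvec units of 8deg)  [ 0.024 -0.011  0.   ]
```

View pics/w8.png

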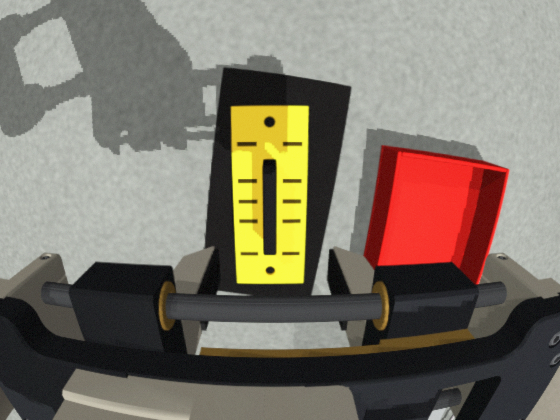

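Emit:
{"api": "carry_out", "payload": {"xyz": [[-0.92, 0.17, -0.23], [-0.92, 0.17, -0.23], [-0.92, 0.17, -0.23], [-0.92, 0.17, -0.23], [-0.92, 0.17, -0.23], [-0.86, 0.15, -0.1], [0, 0, 0], [0, 0, 0]], "dr": [[0, 0, 0], [0, 0, 0], [0, 0, 0], [0, 0, 0], [0, 0, 0], [0, 0, 0], [0, 0, 0], [0, 0, 0]]}}

```text
time: 14.48
tool_pos: [522.1, 14.0, 238.2]
tcp_rot: [-3.139, -0.001, 1.696]
contact_force: [0.7, 0.2, 0.2]
grip_width: 59.8
```

Run:
```python
from h import *
c=snap("wrist","w9");c=load("w9")
cv2.imwrite("pics/w9z.png",cv2.resize(c["im"][60:290,190:390],None,fx=3,fy=2.6,interpolation=cv2.INTER_CUBIC))
plan(520.2,46.9,200)
```

```text
pos [522.2  14.5 238.5] rot [-3.1392e+00 -1.1000e-03  1.6974e+00] F [-0.2  0.   0.8] w 59.6 t 14.525
units total [0.539 0.037 0.642] min rows 1 per row [0.539 0.037 0.642]
tool z err (rotvec units of 8deg)  [-0.017 -0.008  0.   ]
```

View pics/w9z.png

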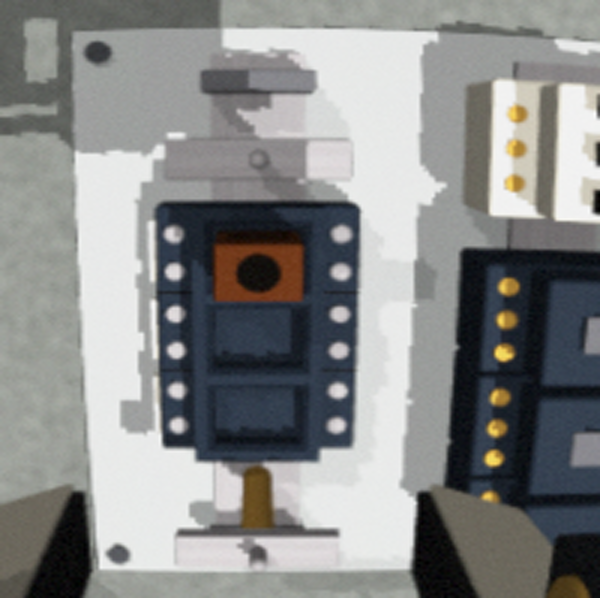

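Run:
```python
from h import *
c=load("w9"); f=lambda u,v,z: onz(c,190+u/3,60+v/2.6,z,1)
L=f(259,157,93);R=f(258,551,93);print("studs",L,R,np.linalg.norm(L-R),(L+R)/2,np.arctan2(-(L-R)[0],(L-R)[1]))
o=f(258,272,76);print("old",o)
for n,z in [((214,243),76),((303,243),76),((214,301),76),((303,301),76)]: print(f(*n,z).round(1))
# pockets inner floor/mouth corner estimates (mouth at z40)
print("p2 mouth", f(210,304,40).round(1),f(303,304,40).round(1),f(210,368,40).round(1), f(303,368,40).round(1))
print("p3 mouth", f(211,381,40).round(1),f(302,381,40).round(1),f(211,444,40).round(1), f(302,444,40).round(1))
print("block ends",f(257,204,40),f(257,460,40),(f(257,204,40)+f(257,460,40))/2)
```

```text
studs [515.4915605   86.38876344  93.        ] [533.59574081 -57.29791171  93.        ] 144.82272597870792 [524.54365065  14.54542586  93.        ] 0.12533715399532974
old [520.56770174  44.8541052   76.        ]
[505.8  53.6  76. ]
[533.   57.1  76. ]
[508.2  32.6  76. ]
[535.9  36.1  76. ]
p2 mouth [506.5  23.5  40. ] [538.9  27.6  40. ] [509.6  -3.4  40. ] [542.6   0.8  40. ]
p3 mouth [510.6  -8.9  40. ] [543.1  -4.8  40. ] [513.7 -36.9  40. ] [547.1 -32.7  40. ]
block ends [517.73736263  65.82862017  40.        ] [531.50090676 -42.06736983  40.        ] [524.6191347   11.88062517  40.        ]
```

```bash
python3 -c "
from h import *
plan(520.3,45.3,66.5)"
```

```text
pos [522.2  14.5 238.5] rot [-3.1392e+00 -1.1000e-03  1.6974e+00] F [-0.2  0.   0.8] w 59.6 t 14.525
units total [0.51  0.041 2.867] min rows 3 per row [0.17  0.014 0.956]
tool z err (rotvec units of 8deg)  [-0.017 -0.008  0.   ]
```

Emit:
{"api": "carry_out", "payload": {"xyz": [[0.51, 0.04, 0.3], [0, 0, 0.8], [0, 0, 0.8], [0, 0, 0.6], [0, 0, 0.25], [0, 0, 0.11], [0, 0, 0], [0, 0, 0]], "dr": [[0, 0, 0], [0, 0, 0], [0, 0, 0], [0, 0, 0], [0, 0, 0], [0, 0, 0], [0, 0, 0], [0, 0, 0]]}}

```text
time: 15.52
tool_pos: [522.2, 44.3, 69.3]
tcp_rot: [3.139, 0.0, 1.697]
contact_force: [0.0, -0.1, 0.6]
grip_width: 59.6
```

Emit:
{"api": "carry_out", "payload": {"xyz": [[0, 0, 0], [0, 0, 0], [0, 0, 0], [0, 0, 0], [0, 0, 0]], "dr": [[0, 0, 0], [0, 0, 0], [0, 0, 0], [0, 0, 0], [0, 0, 0]], "gripper": -1}}

```text
time: 16.15
tool_pos: [521.5, 44.3, 68.2]
tcp_rot: [3.142, -0.0, 1.697]
contact_force: [-0.4, -0.5, 1.2]
grip_width: 27.6
```

Emit:
{"api": "carry_out", "payload": {"xyz": [[0, 0, -0.15], [0, 0, -0.3], [0, 0, -0.5], [0, 0, -0.6], [0, 0, -0.4], [0, 0, 0]], "dr": [[0, 0, 0], [0, 0, 0], [0, 0, 0], [0, 0, 0], [0, 0, 0], [0, 0, 0]]}}

```text
time: 16.9
tool_pos: [522.5, 44.3, 187.2]
tcp_rot: [3.137, 0.001, 1.697]
contact_force: [0.7, 0.5, -0.9]
grip_width: 28.2
```

Run:
```python
from h import *
c=snap("wrist","w10"); 
t=snap("top","t10");t=load("t10")
cv2.imwrite("pics/t10z.png",cv2.resize(t["im"][170:310,120:440],None,fx=2.5,fy=2.5,interpolation=cv2.INTER_CUBIC))
plan(590,295,160)
```

```text
pos [521.1  44.3 184.7] rot [-3.1411e+00 -2.0000e-04  1.6967e+00] F [-0.5 -0.2 -0.1] w 27.4 t 17.0
units total [4.001 1.664 0.411] min rows 5 per row [0.8   0.333 0.082]
tool z err (rotvec units of 8deg)  [-0.004 -0.001  0.   ]
```

View pics/w10.png

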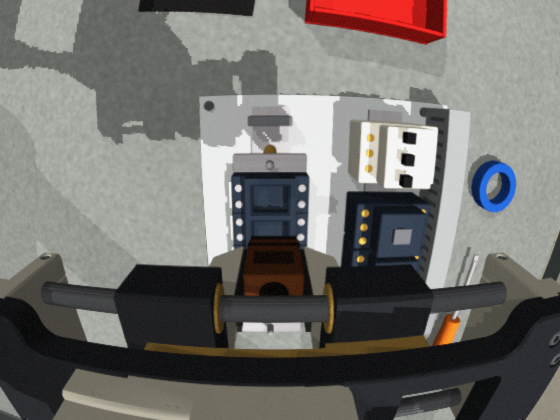

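View pics/t10z.png

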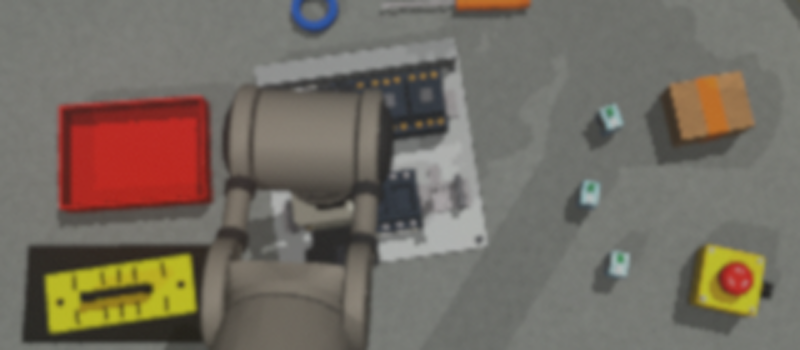

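Emit:
{"api": "carry_out", "payload": {"xyz": [[0.5, 0.2, 0], [0.75, 0.3, 0.08], [0.75, 0.33, 0.08], [0.75, 0.33, 0.08], [0.75, 0.33, 0.08], [0.5, 0.17, 0.08], [0, 0, 0], [0, 0, 0.5]], "dr": [[0, 0, 0], [0, 0, 0], [0, 0, 0], [0, 0, 0], [0, 0, 0], [0, 0, 0], [0, 0, 0], [0, 0, 0]]}}

```text
time: 18.0
tool_pos: [590.9, 294.8, 131.8]
tcp_rot: [3.139, -0.0, 1.697]
contact_force: [-0.1, 0.3, 0.3]
grip_width: 27.8
```

Run:
```python
from h import *
c=snap("wrist","w11"); 
plan(590,295,50)
```

```text
pos [588.2 293.4 125.9] rot [-3.1351e+00  1.9000e-03  1.6965e+00] F [-1.5 -0.8 -3.3] w 27.9 t 18.05
units total [0.026 0.042 1.265] min rows 2 per row [0.013 0.021 0.632]
tool z err (rotvec units of 8deg)  [-0.046  0.013  0.   ]
```

View pics/w11.png

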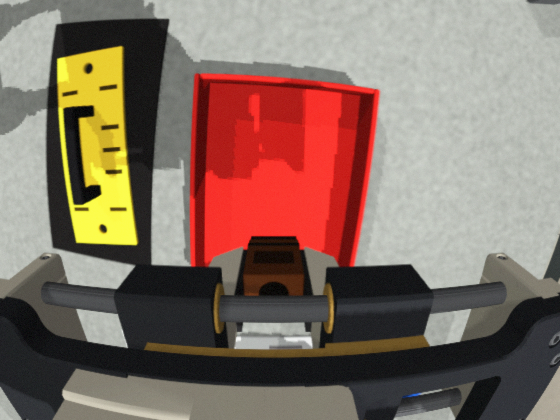

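Over the tray, held. Next I lower it, let go and rise.

Emit:
{"api": "carry_out", "payload": {"xyz": [[0, 0, 0.6], [0, 0, 0.5], [0, 0, 0.17], [0, 0, 0]], "dr": [[0, 0, 0], [0, 0, 0], [0, 0, 0], [0, 0, 0]]}}

```text
time: 18.55
tool_pos: [590.0, 294.2, 54.7]
tcp_rot: [-3.14, 0.0, 1.696]
contact_force: [-0.8, -0.1, -0.6]
grip_width: 28.5
```

Emit:
{"api": "carry_out", "payload": {"xyz": [[0, 0, 0], [0, 0, 0], [0, 0, 0], [0, 0, -0.4], [0, 0, -0.8], [0, 0, -0.9], [0, 0, -0.9], [0, 0, 0]], "dr": [[0, 0, 0], [0, 0, 0], [0, 0, 0], [0, 0, 0], [0, 0, 0], [0, 0, 0], [0, 0, 0], [0, 0, 0]], "gripper": 0.2}}

```text
time: 19.55
tool_pos: [592.0, 295.7, 241.2]
tcp_rot: [3.131, -0.003, 1.697]
contact_force: [0.5, 0.5, 0.6]
grip_width: 55.0
```

Run:
```python
from h import *
c=snap("wrist","w12"); 
plan(450,-200,260)
```

```text
pos [590.9 295.3 237.8] rot [ 3.1362e+00 -1.3000e-03  1.6969e+00] F [ 0.3  0.2 -0.8] w 54.8 t 19.6
units total [-7.893 -3.366 -0.398] min rows 8 per row [-0.987 -0.421 -0.05 ]
tool z err (rotvec units of 8deg)  [ 0.039 -0.009  0.   ]
```

View pics/w12.png

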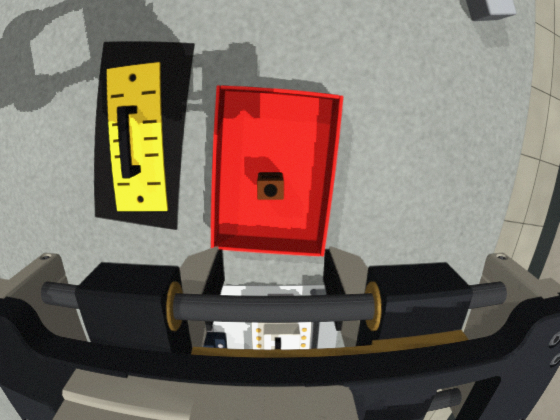

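Run:
```python
from h import *
plan(540,-290,270)
```

```text
pos [590.9 295.3 237.8] rot [ 3.1362e+00 -1.3000e-03  1.6969e+00] F [ 0.3  0.2 -0.8] w 54.8 t 19.6
units total [-9.57  -2.065 -0.559] min rows 10 per row [-0.957 -0.207 -0.056]
tool z err (rotvec units of 8deg)  [ 0.039 -0.009  0.   ]
```

Emit:
{"api": "carry_out", "payload": {"xyz": [[-0.87, -0.19, -0.05], [-0.87, -0.19, -0.05], [-0.87, -0.19, -0.05], [-0.87, -0.19, -0.05], [-0.87, -0.19, -0.05], [-0.87, -0.19, -0.05], [-0.87, -0.19, -0.05], [-0.87, -0.19, -0.05]], "dr": [[0, 0, 0], [0, 0, 0], [0, 0, 0], [0, 0, 0], [0, 0, 0], [0, 0, 0], [0, 0, 0], [0, 0, 0]]}}

```text
time: 20.6
tool_pos: [551.1, -132.3, 257.5]
tcp_rot: [-3.139, -0.001, 1.697]
contact_force: [0.5, -0.7, -0.7]
grip_width: 55.1
```

Emit:
{"api": "carry_out", "payload": {"xyz": [[-0.87, -0.19, -0.05], [-0.87, -0.19, -0.05], [-0.87, -0.17, -0.05], [0, 0, 0], [0, 0, 0]], "dr": [[0, 0, 0], [0, 0, 0], [0, 0, 0], [0, 0, 0], [0, 0, 0]]}}

```text
time: 21.22
tool_pos: [538.6, -289.7, 266.5]
tcp_rot: [-3.14, -0.002, 1.696]
contact_force: [-0.0, 0.8, -0.6]
grip_width: 55.1
```

Run:
```python
from h import *
c=snap("wrist","w13"); c=load("w13")
print(get_obs()["tool_pos"])
print([(b[0].tolist(),b[1]) for b in blobs(c["im"],"green",20)])
```

```text
[ 538.88129644 -289.12713459  266.89376867]
[([275.1, 148.7], [271, 145, 10, 9, 61]), ([195.7, 167.1], [192, 163, 9, 9, 54]), ([352.7, 184.0], [349, 181, 8, 7, 49])]
```

View pics/w13.png

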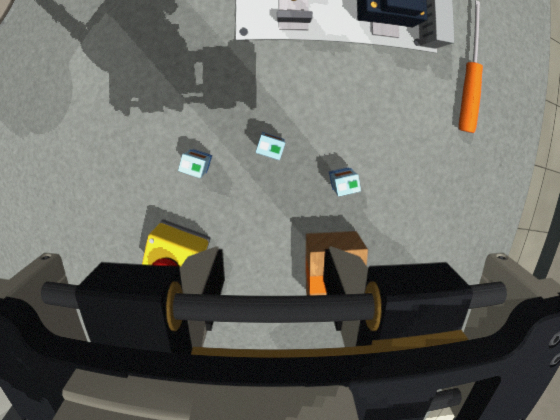

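Run:
```python
from h import *
c=load("w13"); im=c["im"]
h=cv2.cvtColor(im,cv2.COLOR_BGR2HSV)
for (u,v) in [(194,165),(270,147),(346,182)]:
    y0,x0=v-24,u-24
    sub=im[y0:y0+48,x0:x0+48]; 
    m=((sub.astype(int).min(2)>165)|(mask(sub,"green")>0)).astype(np.uint8)
    m=cv2.morphologyEx(m,cv2.MORPH_CLOSE,np.ones((3,3),np.uint8))
    n,l,s,ce=cv2.connectedComponentsWithStats(m); k=1+np.argmax(s[1:,4])
    cnt=np.argwhere(l==k)[:,::-1]+[x0,y0]
    P=np.array([onz(c,p[0],p[1],48,1)[:2] for p in cnt],np.float32)
    (cx,cy),(w,hh),a=cv2.minAreaRect(P); box=cv2.boxPoints(((cx,cy),(w,hh),a))
    e=[box[1]-box[0],box[2]-box[1]]; e=max(e,key=np.linalg.norm); yaw=np.degrees(np.arctan2(e[1],e[0]))
    print((u,v),"ctr",(round(cx,1),round(cy,1)),"mean",P.mean(0),"size",w,hh,"long axis deg",yaw)
z=np.hstack([cv2.resize(im[v-24:v+24,u-24:u+24],None,fx=5.5,fy=5.5,interpolation=cv2.INTER_CUBIC) for u,v in [(194,165),(270,147),(346,182)]])
cv2.imwrite("pics/w13z.png",z); print(z.shape)
```

```text
(194, 165) ctr (443.3, -280.4) mean [ 443.44992 -280.44495] size 20.676942825317383 27.338054656982422 long axis deg -12.15173
(270, 147) ctr (529.8, -249.8) mean [ 529.9871  -249.83408] size 19.68999481201172 27.546741485595703 long axis deg -10.533247
(346, 182) ctr (623.3, -280.4) mean [ 623.27545 -280.44934] size 27.500917434692383 20.305532455444336 long axis deg 20.773962
(264, 792, 3)
```

View pics/w13z.png

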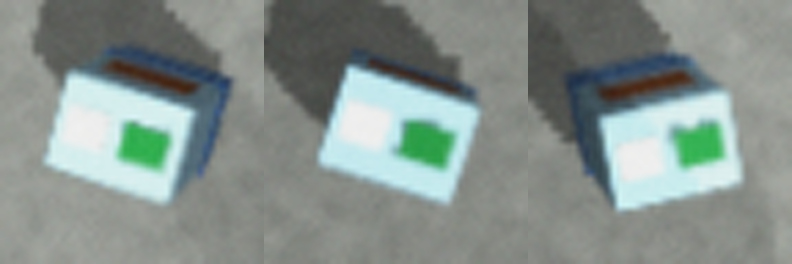

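Run:
```python
from h import *
plan(529.8,-250.2,110,np.radians(79.5))
```

```text
pos [ 538.9 -289.1  266.9] rot [-3.1403e+00 -1.9000e-03  1.6975e+00] F [-0.5  0.1 -0.1] w 55.0 t 21.275
units total [ 0.658 -0.065  2.616] min rows 3 per row [ 0.219 -0.022  0.872]
tool z err (rotvec units of 8deg)  [-0.009 -0.013  0.   ]
turn dr z total 2.22
```

Emit:
{"api": "carry_out", "payload": {"xyz": [[0.66, -0.065, 0], [0, 0, 0.6], [0, 0, 0.7], [0, 0, 0.6], [0, 0, 0.4], [0, 0, 0]], "dr": [[0, 0, 0], [0, 0, 0.74], [0, 0, 0.74], [0, 0, 0.74], [0, 0, 0], [0, 0, 0]]}}

```text
time: 22.02
tool_pos: [529.4, -249.3, 128.1]
tcp_rot: [-3.137, -0.002, 1.389]
contact_force: [-1.1, -0.6, 1.0]
grip_width: 54.9
```

Run:
```python
from h import *
plan(529.8,-250.2,40.5,np.radians(79.5))
c=snap("wrist","w14")
```

```text
pos [ 529.4 -249.3  128.1] rot [-3.1374e+00 -2.0000e-03  1.3889e+00] F [-1.1 -0.6  1. ] w 54.9 t 22.025
units total [-0.016  0.015  1.46 ] min rows 2 per row [-0.008  0.008  0.73 ]
tool z err (rotvec units of 8deg)  [-0.03  -0.014  0.   ]
turn dr z total 0.01
```

View pics/w14.png

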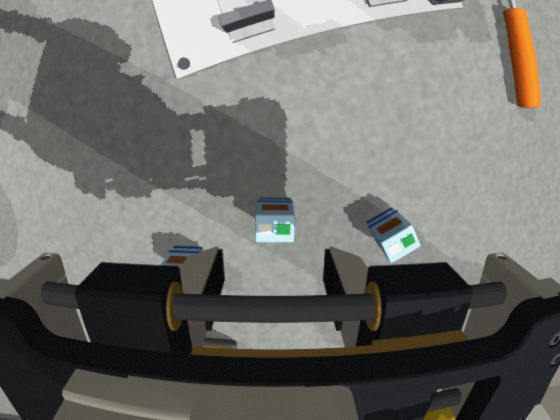

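Run:
```python
from h import *
c=load("w14"); print(onz(c,275.5,232.5,48,1))
plan(529.8,-250.2,41)
```

```text
[ 529.93669528 -253.3921157    48.        ]
pos [ 530.2 -250.1  129.7] rot [-3.1403e+00 -8.0000e-04  1.3886e+00] F [-0.7 -0.5  0.9] w 54.8 t 22.075
units total [-0.004 -0.005  1.479] min rows 2 per row [-0.002 -0.003  0.739]
tool z err (rotvec units of 8deg)  [-0.009 -0.006  0.   ]
```

Emit:
{"api": "carry_out", "payload": {"xyz": [[-0.025, 0, 0.5], [0, 0, 0.5], [0, 0, 0.35], [0, 0, 0.13], [0, 0, 0], [0, 0, 0]], "dr": [[0, 0, 0], [0, 0, 0], [0, 0, 0], [0, 0, 0], [0, 0, 0], [0, 0, 0]]}}

```text
time: 22.82
tool_pos: [530.7, -253.3, 42.5]
tcp_rot: [3.139, 0.001, 1.387]
contact_force: [0.4, -1.0, 0.1]
grip_width: 55.3
```

Emit:
{"api": "carry_out", "payload": {"xyz": [[0, 0, 0], [0, 0, 0], [0, 0, 0], [0, 0, 0], [0, 0, 0]], "dr": [[0, 0, 0], [0, 0, 0], [0, 0, 0], [0, 0, 0], [0, 0, 0]], "gripper": -1}}

```text
time: 23.45
tool_pos: [530.0, -253.1, 41.2]
tcp_rot: [3.141, -0.0, 1.387]
contact_force: [-0.0, -0.2, 2.1]
grip_width: 27.6
```

Emit:
{"api": "carry_out", "payload": {"xyz": [[0, 0, -0.3], [0, 0, -0.6], [0, 0, -0.8], [0, 0, -0.8], [0, 0, 0], [0, 0, 0]], "dr": [[0, 0, 0], [0, 0, 0], [0, 0, 0], [0, 0, 0], [0, 0, 0], [0, 0, 0]]}}

```text
time: 24.2
tool_pos: [529.6, -252.8, 191.2]
tcp_rot: [-3.141, -0.0, 1.387]
contact_force: [-0.6, 0.2, -1.2]
grip_width: 27.8
```

Run:
```python
from h import *
plan(528.7,-21.6,190,1.699)
c=snap("wrist","w15")
```

```text
pos [ 529.6 -252.8  191.2] rot [-3.1414e+00 -2.0000e-04  1.3868e+00] F [-0.6  0.2 -1.2] w 27.8 t 24.2
units total [ 3.785 -0.719  0.021] min rows 4 per row [ 0.946 -0.18   0.005]
tool z err (rotvec units of 8deg)  [-0.001 -0.001  0.   ]
turn dr z total -2.236
```

View pics/w15.png

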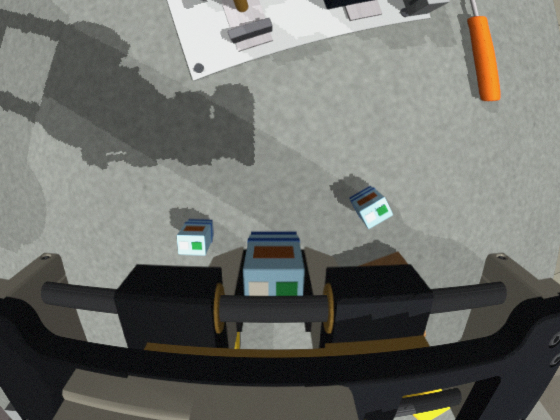

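Run:
```python
from h import *
c=load("w15"); cv2.imwrite("pics/w15z.png",cv2.resize(c["im"][220:310,220:330],None,fx=6,fy=6,interpolation=cv2.INTER_CUBIC))
import math
p=np.array([529.6,-252.8,191.2]);ps=1.3868;ex=np.array([math.cos(ps),math.sin(ps),0]);ey=np.array([math.sin(ps),-math.cos(ps),0])
for v in range(262,286,3):
    q=onz(c,274,v,191.2+6.8,1)-p; print(v,q@ex,q@ey)
for v in (233,236,239): q=onz(c,274,v,150.,1)-p; print(v,q@ex)
```

```text
262 16.686964549719473 0.3566486909852613
265 15.16358628629373 0.3574919814508597
268 13.625399851250501 0.35836087853815
271 12.071922567500167 0.3592559039961465
274 10.502656854613475 0.3601776001833643
277 8.917089535060024 0.3611265309170446
280 7.314691104659485 0.3621032823705561
283 5.694914964975051 0.363108464018969
233 11.31627605742124
236 9.396504072318368
239 7.461961424530599
```

View pics/w15z.png

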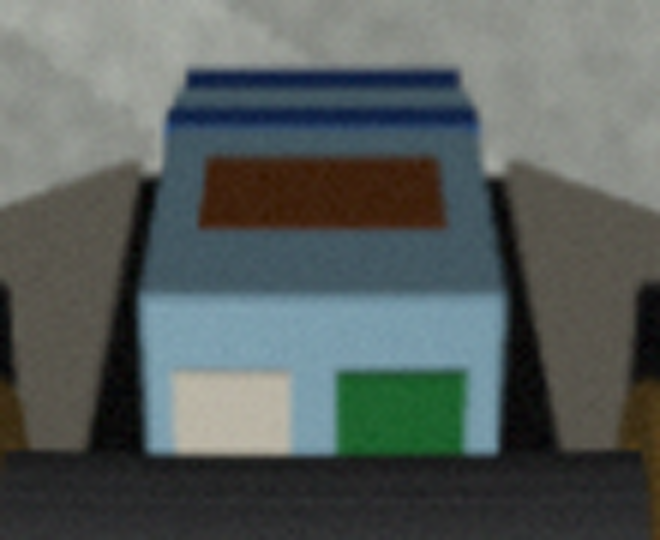

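Run:
```python
from h import *
c=load("w10"); cv2.imwrite("pics/w10z.png",cv2.resize(c["im"][220:310,220:330],None,fx=6,fy=6,interpolation=cv2.INTER_CUBIC))
import math
p=np.array([521.1,44.3,184.7]);ps=1.6967;ex=np.array([math.cos(ps),math.sin(ps),0])
for v in range(262,286,3):
    q=onz(c,274,v,184.7+7.8,1)-p; print(v,q@ex)
```

```text
262 15.644198063807432
265 14.10249465528583
268 12.54577358168287
271 10.973545421280418
274 9.385305619423523
277 7.780533783765289
280 6.1586929431194495
283 4.51922876760968
```

View pics/w10z.png

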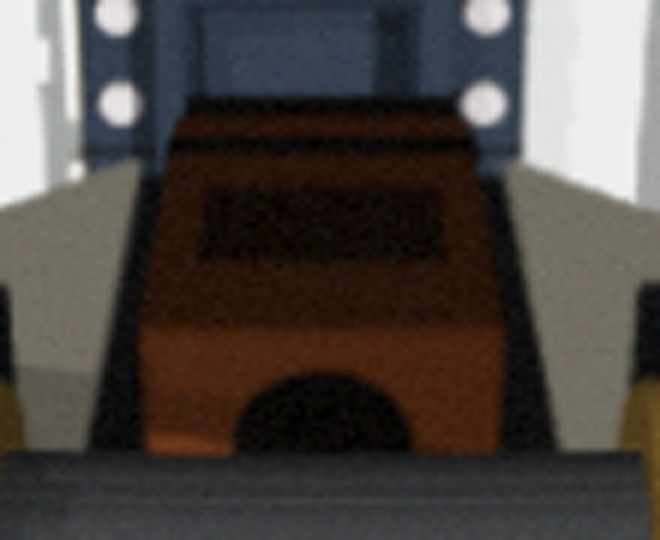

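Run:
```python
from h import *
plan(529.4,-24.5,180,1.699)
```

```text
pos [ 529.3 -252.6  190.3] rot [-3.1399e+00 -8.0000e-04  1.3868e+00] F [-0.9  0.2 -0.7] w 27.8 t 24.25
units total [ 3.738 -0.694  0.176] min rows 4 per row [ 0.935 -0.173  0.044]
tool z err (rotvec units of 8deg)  [-0.012 -0.006  0.   ]
turn dr z total -2.236
```

Emit:
{"api": "carry_out", "payload": {"xyz": [[0.5, -0.09, 0], [0.9, -0.17, 0.04], [0.9, -0.17, 0.04], [0.9, -0.17, 0.04], [0.54, -0.094, 0], [0, 0, 0], [0, 0, 0], [0, 0, 0]], "dr": [[0, 0, 0], [0, 0, 0], [0, 0, 0], [0, 0, 0], [0, 0, 0], [0, 0, -0.75], [0, 0, -0.75], [0, 0, -0.74]]}}

```text
time: 25.25
tool_pos: [529.2, -24.4, 182.4]
tcp_rot: [-3.138, -0.001, 1.703]
contact_force: [0.3, 0.4, -0.8]
grip_width: 27.9
```

Emit:
{"api": "carry_out", "payload": {"xyz": [[0, 0, 0.4], [0, 0, 0.4], [0, 0, 0], [0, 0, 0]], "dr": [[0, 0, 0], [0, 0, 0], [0, 0, 0], [0, 0, 0]]}}

```text
time: 25.75
tool_pos: [530.1, -24.8, 136.0]
tcp_rot: [-3.141, -0.0, 1.7]
contact_force: [0.8, 0.2, -1.1]
grip_width: 27.4
```

Run:
```python
from h import *
plan(529.4,-24.5,85,1.699)
c=snap("wrist","w16")
```

```text
pos [530.1 -24.8 136. ] rot [-3.1411e+00 -3.0000e-04  1.6995e+00] F [ 0.8  0.2 -1.1] w 27.4 t 25.75
units total [ 0.006 -0.011  0.85 ] min rows 1 per row [ 0.006 -0.011  0.85 ]
tool z err (rotvec units of 8deg)  [-0.003 -0.002  0.   ]
turn dr z total 0.004
```

View pics/w16.png

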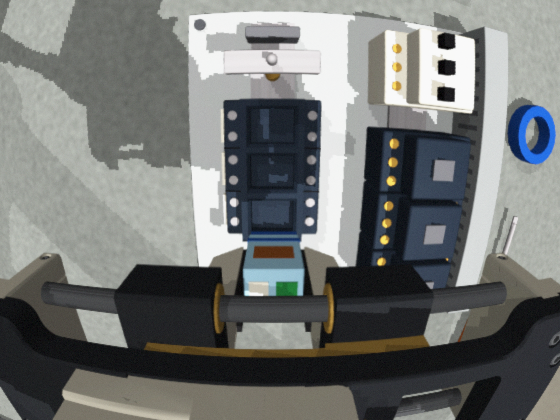

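Emit:
{"api": "carry_out", "payload": {"xyz": [[0, 0, 0.4], [0, 0, 0.4], [0, 0, 0], [0, 0, 0]], "dr": [[0, 0, 0], [0, 0, 0], [0, 0, 0], [0, 0, 0]]}}

```text
time: 26.3
tool_pos: [530.9, -24.9, 89.2]
tcp_rot: [3.14, 0.001, 1.7]
contact_force: [-0.4, -0.4, -0.8]
grip_width: 27.7
```

Run:
```python
from h import *
plan(529.4,-24.5,69,1.699)
c=snap("wrist","w17");c=load("w17")
cv2.imwrite("pics/w17z.png",cv2.resize(c["im"][60:310,170:390],None,fx=3,fy=2.4,interpolation=cv2.INTER_CUBIC))
```

```text
pos [530.9 -24.9  89.2] rot [3.1397e+00 5.0000e-04 1.6995e+00] F [-0.4 -0.4 -0.8] w 27.7 t 26.3
units total [ 0.01  -0.024  0.336] min rows 1 per row [ 0.01  -0.024  0.336]
tool z err (rotvec units of 8deg)  [ 0.014  0.004 -0.   ]
turn dr z total 0.004
```

View pics/w17z.png

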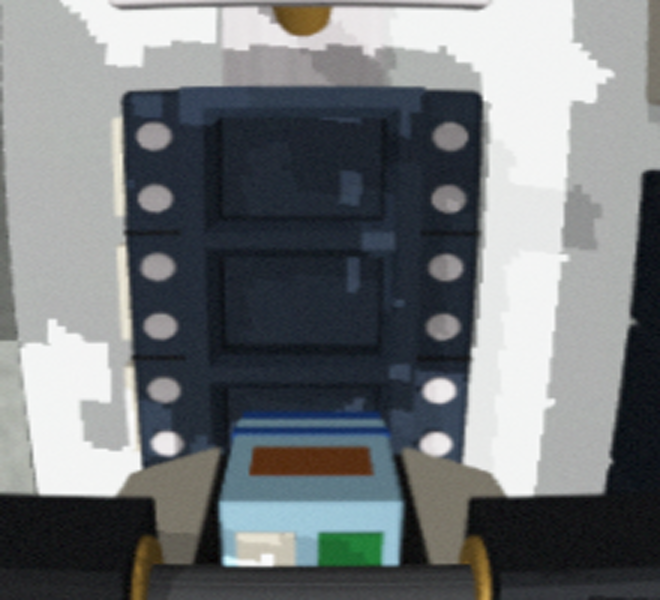

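Run:
```python
from h import *
c=load("w17"); f=lambda u,v,z: onz(c,170+u/3,60+v/2.4,z,1)
ex=np.array([np.cos(1.699),np.sin(1.699),0]); ey=np.array([np.sin(1.699),-np.cos(1.699),0]); p=np.array([530.9,-24.9,0])
g=lambda u,v,z:(np.round([(f(u,v,z)-p)@ex,(f(u,v,z)-p)@ey],1))
print("relay base edge",g(236,413,48),g(386,413,48))
for n,(a,b,l,r) in {"p1":(118,218,219,384),"p2":(254,350,224,380),"p3":(385,385,228,378)}.items(): print(n,g(l,a,28),g(r,a,28),g(l,b,28),g(r,b,28))
```

```text
relay base edge [ 11.8 -14.3] [11.8 15.3]
p1 [ 82.7 -17.9] [82.7 15.1] [ 57.1 -18.3] [57.1 15.4]
p2 [ 47.7 -17.4] [47.7 14.7] [ 21.8 -18. ] [21.8 15.2]
p3 [ 11.9 -17.4] [11.9 15. ] [ 11.9 -17.4] [11.9 15. ]
```

Emit:
{"api": "carry_out", "payload": {"xyz": [[-0.015, -0.03, 0], [0, 0, 0.1], [0, 0, 0.08], [0, 0, 0.06], [0, 0, 0.04], [0, 0, 0]], "dr": [[0, 0, 0], [0, 0, 0], [0, 0, 0], [0, 0, 0], [0, 0, 0], [0, 0, 0]]}}

```text
time: 27.1
tool_pos: [528.3, -25.9, 70.8]
tcp_rot: [-3.141, -0.0, 1.699]
contact_force: [-0.1, -0.4, -0.3]
grip_width: 27.5
```

Emit:
{"api": "carry_out", "payload": {"xyz": [[0, 0, 0.02], [0, 0, 0.01], [0, 0, 0]], "dr": [[0, 0, 0], [0, 0, 0], [0, 0, 0]]}}

```text
time: 27.48
tool_pos: [528.4, -25.9, 69.3]
tcp_rot: [3.141, -0.0, 1.7]
contact_force: [-0.3, 0.3, -0.1]
grip_width: 27.9
```

Emit:
{"api": "carry_out", "payload": {"xyz": [[0, 0, 0], [0, 0, 0], [0, 0, 0], [0, 0, -0.4], [0, 0, -0.8], [0, 0, -0.9], [0, 0, -0.7], [0, 0, 0]], "dr": [[0, 0, 0], [0, 0, 0], [0, 0, 0], [0, 0, 0], [0, 0, 0], [0, 0, 0], [0, 0, 0], [0, 0, 0]], "gripper": 0.1}}

```text
time: 28.48
tool_pos: [530.0, -26.2, 241.0]
tcp_rot: [3.134, 0.002, 1.7]
contact_force: [0.3, -0.5, -1.2]
grip_width: 50.6
```

Run:
```python
from h import *
plan(443.3,-285,235,1.358)
c=snap("wrist","w18");
```

```text
pos [530.  -26.2 241. ] rot [3.1343e+00 2.3000e-03 1.6997e+00] F [ 0.3 -0.5 -1.2] w 50.6 t 28.475
units total [-4.092 -1.988  0.094] min rows 5 per row [-0.818 -0.398  0.019]
tool z err (rotvec units of 8deg)  [ 0.053  0.017 -0.   ]
turn dr z total 2.447
```

View pics/w18.png

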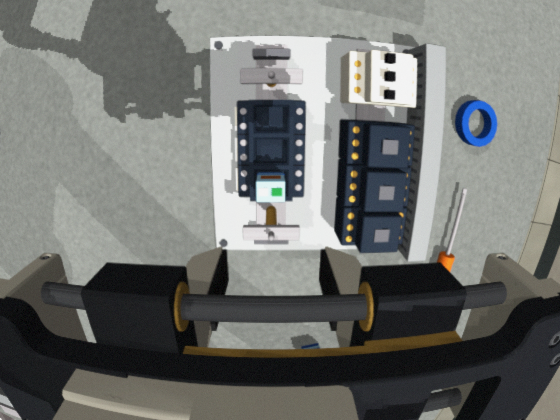

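Run:
```python
from h import *
plan(443.7,-280.8,200,1.358)
```

```text
pos [528.9 -26.  238.6] rot [3.1385e+00 1.0000e-03 1.6996e+00] F [-0.2  0.4 -1.2] w 50.5 t 28.525
units total [-4.028 -1.955  0.642] min rows 5 per row [-0.806 -0.391  0.128]
tool z err (rotvec units of 8deg)  [ 0.022  0.007 -0.   ]
turn dr z total 2.446
```

Emit:
{"api": "carry_out", "payload": {"xyz": [[-0.8, -0.39, 0], [-0.8, -0.39, 0.1], [-0.8, -0.39, 0.1], [-0.8, -0.39, 0.15], [-0.83, -0.4, 0.15], [0, 0, 0.1], [0, 0, 0], [0, 0, 0]], "dr": [[0, 0, 0], [0, 0, 0], [0, 0, 0], [0, 0, 0], [0, 0, 0], [0, 0, 0.81], [0, 0, 0.82], [0, 0, 0.82]]}}

```text
time: 29.52
tool_pos: [441.9, -280.5, 199.3]
tcp_rot: [-3.138, -0.002, 1.353]
contact_force: [-0.1, 0.9, 0.5]
grip_width: 50.4
```

Emit:
{"api": "carry_out", "payload": {"xyz": [[0, 0, 0.5], [0, 0, 0.4], [0, 0, 0], [0, 0, 0]], "dr": [[0, 0, 0], [0, 0, 0], [0, 0, 0], [0, 0, 0]]}}

```text
time: 30.02
tool_pos: [442.8, -280.9, 147.4]
tcp_rot: [-3.141, -0.0, 1.357]
contact_force: [0.5, -0.6, 0.6]
grip_width: 50.4
```

```bash
cat >> h.py <<'E'
def topface(c,u,v,z=48,r=26,thr=165):
    im=c["im"];y0,x0=v-r,u-r;sub=im[y0:y0+2*r,x0:x0+2*r]
    m=((sub.astype(int).min(2)>thr)|(mask(sub,"green")>0)).astype(np.uint8)
    m=cv2.morphologyEx(m,cv2.MORPH_CLOSE,np.ones((3,3),np.uint8))
    n,l,s,ce=cv2.connectedComponentsWithStats(m);k=1+np.argmax(s[1:,4])
    cnt=np.argwhere(l==k)[:,::-1]+[x0,y0]
    P=np.array([onz(c,p[0],p[1],z,1)[:2] for p in cnt],np.float32)
    (cx,cy),(w,hh),a=cv2.minAreaRect(P);box=cv2.boxPoints(((cx,cy),(w,hh),a))
    e=max([box[1]-box[0],box[2]-box[1]],key=np.linalg.norm);print("face",(round(cx,1),round(cy,1)),P.mean(0).round(1),(round(w,1),round(hh,1)),np.degrees(np.arctan2(e[1],e[0])).round(1))
E
python3 - <<'E'
from h import *
c=snap("wrist","w19");c=load("w19")
g=[b for b in blobs(c["im"],"green",20)];print(g)
b=max(g,key=lambda b:b[1][4]); 
cv2.imwrite("pics/w19z.png",c["im"])
plan(443.7,-280.8,41,1.358)
E
```

```text
[(array([484.7, 171.5]), [480, 166, 10, 12, 79]), (array([282.1, 217.6]), [276, 213, 13, 10, 126])]
pos [ 443.1 -281.1  147.8] rot [3.1408e+00 3.0000e-04 1.3575e+00] F [0.5 0.3 0.2] w 50.4 t 30.075
units total [0.007 0.008 1.78 ] min rows 2 per row [0.003 0.004 0.89 ]
tool z err (rotvec units of 8deg)  [ 0.006  0.002 -0.   ]
turn dr z total -0.004
```

View pics/w19z.png

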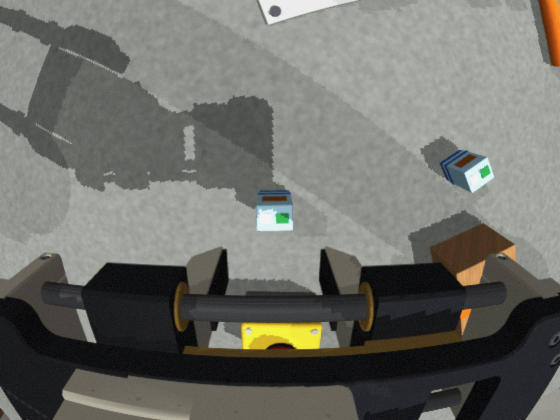

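Run:
```python
from h import *
c=load("w19"); topface(c,275,218,r=22)
print(onz(c,275.5,218,48,1))
plan(443.7,-280.8,41.5,1.358)
```

```text
face (443.1, -282.0) [ 442.1 -282.9] (18.9, 28.1) -12.2
[ 444.54043873 -280.96231657   48.        ]
pos [ 443.1 -281.1  147.8] rot [3.1408e+00 3.0000e-04 1.3575e+00] F [0.5 0.3 0.2] w 50.4 t 30.075
units total [0.007 0.008 1.772] min rows 2 per row [0.003 0.004 0.886]
tool z err (rotvec units of 8deg)  [ 0.006  0.002 -0.   ]
turn dr z total -0.004
```

Position confirmed. Next: descend, grip, lift.

Emit:
{"api": "carry_out", "payload": {"xyz": [[0, 0, 0.5], [0, 0, 0.5], [0, 0, 0.5], [0, 0, 0.27], [0, 0, 0], [0, 0, 0]], "dr": [[0, 0, 0], [0, 0, 0], [0, 0, 0], [0, 0, 0], [0, 0, 0], [0, 0, 0]]}}

```text
time: 30.82
tool_pos: [443.5, -281.4, 42.2]
tcp_rot: [3.14, 0.001, 1.357]
contact_force: [-0.6, -1.1, 0.1]
grip_width: 50.1
```

Emit:
{"api": "carry_out", "payload": {"xyz": [[0, 0, 0], [0, 0, 0], [0, 0, 0], [0, 0, 0], [0, 0, 0]], "dr": [[0, 0, 0], [0, 0, 0], [0, 0, 0], [0, 0, 0], [0, 0, 0]], "gripper": -1}}

```text
time: 31.45
tool_pos: [443.0, -281.0, 41.5]
tcp_rot: [3.141, 0.0, 1.357]
contact_force: [-1.0, 0.0, 5.3]
grip_width: 27.8
```

Emit:
{"api": "carry_out", "payload": {"xyz": [[0, 0, -0.3], [0, 0, -0.6], [0, 0, -0.8], [0, 0, -0.8], [0, 0, 0], [0, 0, 0]], "dr": [[0, 0, 0], [0, 0, 0], [0, 0, 0], [0, 0, 0], [0, 0, 0], [0, 0, 0]]}}

```text
time: 32.2
tool_pos: [442.3, -280.4, 190.2]
tcp_rot: [-3.14, -0.001, 1.357]
contact_force: [0.5, 0.0, -0.7]
grip_width: 28.1
```

```bash
cat >> h.py <<'E'
def edge(c):
    # row of the held relay's top edge nearest the camera (side dark -> top light), columns 255..292
    g=cv2.cvtColor(c["im"][240:292,258:290],cv2.COLOR_BGR2GRAY).astype(float).mean(1)
    d=np.diff(cv2.GaussianBlur(g.reshape(-1,1),(1,5),0).ravel()); print("edge row",240.5+np.argmax(d), "base row?",)
    g=cv2.cvtColor(c["im"][220:250,262:286],cv2.COLOR_BGR2GRAY).astype(float).mean(1); print("base drop row",220.5+np.argmin(np.diff(g)))
E
python3 - <<'E'
from h import *
edge(load("w15")); edge(load("w17"))
c=snap("wrist","w20");c=load("w20"); edge(c)
# socket 2 target
plan(525,9.5,190,1.699)
E
```

```text
edge row 268.5 base row?
base drop row 231.5
edge row 268.5 base row?
base drop row 237.5
edge row 273.5 base row?
base drop row 234.5
pos [ 442.1 -280.2  189.6] rot [-3.1391e+00 -1.4000e-03  1.3574e+00] F [ 0.4  0.1 -1.1] w 27.7 t 32.25
units total [5.012 0.328 0.   ] min rows 6 per row [0.835 0.055 0.   ]
tool z err (rotvec units of 8deg)  [-0.018 -0.01   0.   ]
turn dr z total -2.446
```

Run:
```python
from h import *
plan(524.4,10.2,190,1.699)
```

```text
pos [ 442.1 -280.2  189.6] rot [-3.1391e+00 -1.4000e-03  1.3574e+00] F [ 0.4  0.1 -1.1] w 27.7 t 32.25
units total [5.021 0.315 0.   ] min rows 6 per row [0.837 0.053 0.   ]
tool z err (rotvec units of 8deg)  [-0.018 -0.01   0.   ]
turn dr z total -2.446
```

Emit:
{"api": "carry_out", "payload": {"xyz": [[0.6, 0.035, 0], [0.9, 0.055, 0], [0.9, 0.055, 0], [0.9, 0.055, 0], [0.9, 0.055, 0], [0.82, 0.06, 0], [0, 0, 0], [0, 0, 0]], "dr": [[0, 0, 0], [0, 0, 0], [0, 0, 0], [0, 0, 0], [0, 0, 0], [0, 0, 0], [0, 0, -0.82], [0, 0, -0.82]]}}

```text
time: 33.25
tool_pos: [524.2, 10.6, 189.1]
tcp_rot: [-3.138, -0.001, 1.592]
contact_force: [0.5, 0.8, -0.8]
grip_width: 27.7
```

Emit:
{"api": "carry_out", "payload": {"xyz": [[0, 0, 0], [0, 0, 0.6], [0, 0, 0.7], [0, 0, 0.37], [0, 0, 0], [0, 0, 0]], "dr": [[0, 0, -0.81], [0, 0, 0], [0, 0, 0], [0, 0, 0], [0, 0, 0], [0, 0, 0]]}}

```text
time: 34.0
tool_pos: [525.2, 9.5, 91.0]
tcp_rot: [-3.141, -0.0, 1.7]
contact_force: [0.6, -0.2, -0.6]
grip_width: 27.7
```

Run:
```python
from h import *
plan(524.4,10.2,70,1.699)
c=snap("wrist","w21");c=load("w21");edge(c)
cv2.imwrite("pics/w21z.png",cv2.resize(c["im"][60:310,170:390],None,fx=3,fy=2.4,interpolation=cv2.INTER_CUBIC))
```

```text
pos [525.2   9.5  91. ] rot [-3.1414e+00 -1.0000e-04  1.6996e+00] F [ 0.6 -0.2 -0.6] w 27.7 t 34.0
units total [ 0.012 -0.012  0.35 ] min rows 1 per row [ 0.012 -0.012  0.35 ]
tool z err (rotvec units of 8deg)  [-0.001 -0.001  0.   ]
turn dr z total 0.004
edge row 273.5 base row?
base drop row 241.5
```

View pics/w21z.png

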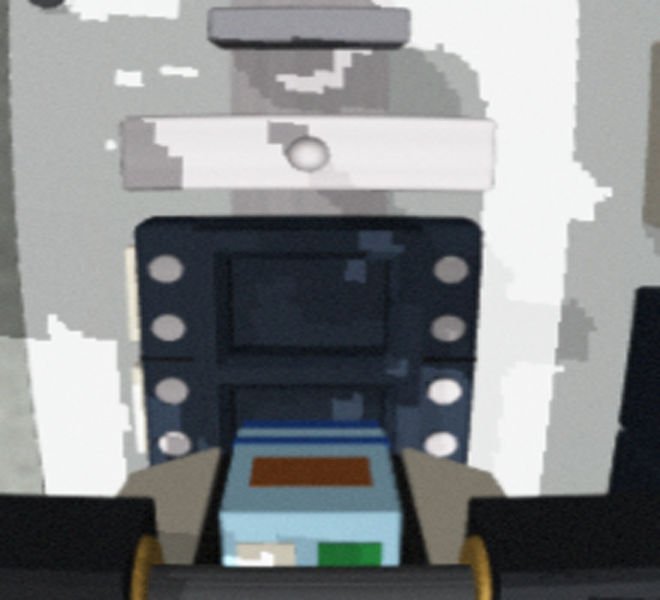

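Emit:
{"api": "carry_out", "payload": {"xyz": [[0.02, -0.015, 0], [0, 0, 0.12], [0, 0, 0.1], [0, 0, 0.06], [0, 0, 0.04], [0, 0, 0]], "dr": [[0, 0, 0], [0, 0, 0], [0, 0, 0], [0, 0, 0], [0, 0, 0], [0, 0, 0]]}}

```text
time: 34.8
tool_pos: [523.9, 10.6, 71.5]
tcp_rot: [-3.141, -0.0, 1.7]
contact_force: [-0.4, -0.0, -0.7]
grip_width: 27.3
```

Emit:
{"api": "carry_out", "payload": {"xyz": [[0, 0, 0.02], [0, 0, 0.01], [0, 0, 0]], "dr": [[0, 0, 0], [0, 0, 0], [0, 0, 0]]}}

```text
time: 35.17
tool_pos: [524.0, 10.6, 69.9]
tcp_rot: [3.141, -0.0, 1.7]
contact_force: [0.0, -0.0, -0.1]
grip_width: 27.8
```

Relay base is at about 28.5 mm, in the pocket. I release and rise.

Emit:
{"api": "carry_out", "payload": {"xyz": [[0, 0, 0], [0, 0, 0], [0, 0, 0], [0, 0, -0.4], [0, 0, -0.8], [0, 0, -0.9], [0, 0, -0.7], [0, 0, 0]], "dr": [[0, 0, 0], [0, 0, 0], [0, 0, 0], [0, 0, 0], [0, 0, 0], [0, 0, 0], [0, 0, 0], [0, 0, 0]], "gripper": 0.1}}

```text
time: 36.17
tool_pos: [525.6, 10.5, 241.5]
tcp_rot: [3.134, 0.002, 1.7]
contact_force: [-0.1, 0.9, 0.4]
grip_width: 50.6
```

Run:
```python
from h import *
c=snap("wrist","w22");
plan(623.3,-280.6,200,np.radians(110.8))
```

```text
pos [524.5  10.6 239.2] rot [3.1384e+00 7.0000e-04 1.6995e+00] F [-0.4 -0.2 -0.2] w 50.5 t 36.225
units total [-5.024  1.008  0.66 ] min rows 6 per row [-0.837  0.168  0.11 ]
tool z err (rotvec units of 8deg)  [ 0.023  0.005 -0.   ]
turn dr z total -1.678
```

View pics/w22.png

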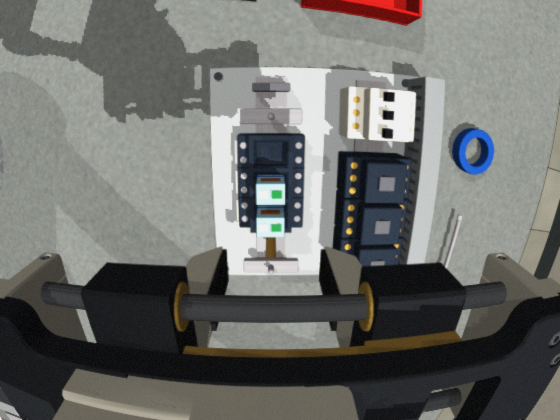

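Two relays stand in sockets 2 and 3. The third relay is next.

Emit:
{"api": "carry_out", "payload": {"xyz": [[-0.84, 0.17, 0], [-0.84, 0.17, 0.1], [-0.84, 0.17, 0.1], [-0.84, 0.17, 0.15], [-0.84, 0.17, 0.15], [-0.83, 0.16, 0.16], [0, 0, 0], [0, 0, 0]], "dr": [[0, 0, 0], [0, 0, 0], [0, 0, 0], [0, 0, 0], [0, 0, 0], [0, 0, 0], [0, 0, -0.84], [0, 0, -0.84]]}}

```text
time: 37.22
tool_pos: [621.9, -281.4, 195.1]
tcp_rot: [-3.139, -0.004, 1.937]
contact_force: [-0.1, 0.6, 0.6]
grip_width: 50.7
```

Emit:
{"api": "carry_out", "payload": {"xyz": [[0, 0, 0.5], [0, 0, 0.4], [0, 0, 0], [0, 0, 0]], "dr": [[0, 0, 0], [0, 0, 0], [0, 0, 0], [0, 0, 0]]}}

```text
time: 37.72
tool_pos: [623.0, -280.9, 144.4]
tcp_rot: [-3.142, -0.0, 1.934]
contact_force: [-0.0, -0.6, -0.1]
grip_width: 50.5
```

Run:
```python
from h import *
c=snap("wrist","w23");c=load("w23")
g=blobs(c["im"],"green",20);print(g)
b=max(g,key=lambda b:b[1][4])[0].astype(int); topface(c,b[0]-6,b[1],r=22)
plan(623.3,-280.8,41.5,np.radians(110.8))
```

```text
[(array([280.8, 219.4]), [275, 215, 13, 10, 125])]
face (622.9, -280.7) [ 622.7 -280.7] (27.4, 19.4) 20.8
pos [ 623.2 -281.1  145. ] rot [3.1408e+00 8.0000e-04 1.9341e+00] F [-0.4  0.1  0.8] w 50.2 t 37.775
units total [6.000e-03 1.000e-03 1.725e+00] min rows 2 per row [0.003 0.001 0.863]
tool z err (rotvec units of 8deg)  [ 0.006  0.006 -0.   ]
turn dr z total 0.002
```

View pics/w23.png

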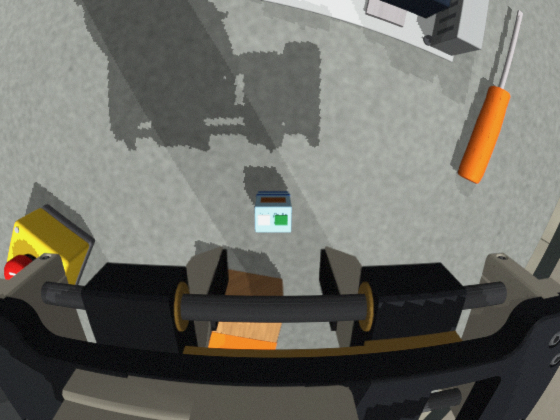

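Run:
```python
from h import *
c=load("w23")
for p in [(229,269),(283,274)]: print(onz(c,*p,60,1))
```

```text
[ 604.26574317 -327.18549531   60.        ]
[ 644.80652878 -316.19239936   60.        ]
```

Emit:
{"api": "carry_out", "payload": {"xyz": [[0, 0, 0.5], [0, 0, 0.5], [0, 0, 0.45], [0, 0, 0.27], [0, 0, 0], [0, 0, 0]], "dr": [[0, 0, 0], [0, 0, 0], [0, 0, 0], [0, 0, 0], [0, 0, 0], [0, 0, 0]]}}

```text
time: 38.52
tool_pos: [623.7, -281.4, 42.6]
tcp_rot: [3.14, 0.002, 1.934]
contact_force: [-0.0, -0.7, 0.2]
grip_width: 50.6
```

Emit:
{"api": "carry_out", "payload": {"xyz": [[0, 0, 0], [0, 0, 0], [0, 0, 0], [0, 0, 0], [0, 0, 0]], "dr": [[0, 0, 0], [0, 0, 0], [0, 0, 0], [0, 0, 0], [0, 0, 0]], "gripper": -1}}

```text
time: 39.15
tool_pos: [623.0, -281.0, 41.6]
tcp_rot: [3.141, 0.0, 1.934]
contact_force: [-0.8, 0.6, 4.7]
grip_width: 27.6
```

Emit:
{"api": "carry_out", "payload": {"xyz": [[0, 0, -0.3], [0, 0, -0.6], [0, 0, -0.8], [0, 0, -0.8], [0, 0, 0], [0, 0, 0]], "dr": [[0, 0, 0], [0, 0, 0], [0, 0, 0], [0, 0, 0], [0, 0, 0], [0, 0, 0]]}}

```text
time: 39.9
tool_pos: [622.5, -280.7, 191.2]
tcp_rot: [-3.141, -0.0, 1.934]
contact_force: [-0.9, 0.5, -1.3]
grip_width: 27.8
```

Run:
```python
from h import *
c=snap("wrist","w24");c=load("w24"); edge(c)
plan(519.8,44.3,190,1.699)
```

```text
edge row 273.5 base row?
base drop row 235.5
pos [ 622.2 -280.6  190.1] rot [-3.1403e+00 -1.7000e-03  1.9341e+00] F [ 0.1  0.7 -0.8] w 27.9 t 39.95
units total [5.668 0.328 0.012] min rows 6 per row [0.945 0.055 0.002]
tool z err (rotvec units of 8deg)  [-0.009 -0.012  0.   ]
turn dr z total 1.684
```

Emit:
{"api": "carry_out", "payload": {"xyz": [[0.6, 0.03, 0], [0.9, 0.05, 0], [0.9, 0.05, 0], [0.9, 0.05, 0], [0.9, 0.05, 0], [0.9, 0.05, 0], [0.57, 0.048, 0], [0, 0, 0]], "dr": [[0, 0, 0], [0, 0, 0], [0, 0, 0], [0, 0, 0], [0, 0, 0], [0, 0, 0], [0, 0, 0], [0, 0, 0.84]]}}

```text
time: 40.95
tool_pos: [518.6, 46.6, 189.9]
tcp_rot: [-3.138, -0.002, 1.818]
contact_force: [-0.5, -0.3, 0.6]
grip_width: 28.1
```

Emit:
{"api": "carry_out", "payload": {"xyz": [[0, 0, 0], [0, 0, 0.6], [0, 0, 0.7], [0, 0, 0.37], [0, 0, 0], [0, 0, 0]], "dr": [[0, 0, 0.84], [0, 0, 0], [0, 0, 0], [0, 0, 0], [0, 0, 0], [0, 0, 0]]}}

```text
time: 41.7
tool_pos: [520.5, 44.1, 91.2]
tcp_rot: [3.141, -0.0, 1.699]
contact_force: [0.2, -0.0, -0.2]
grip_width: 27.7
```

Run:
```python
from h import *
plan(519.7,44.3,70,1.699)
c=snap("wrist","w25");c=load("w25");edge(c)
cv2.imwrite("pics/w25z.png",cv2.resize(c["im"][60:310,170:390],None,fx=3,fy=2.4,interpolation=cv2.INTER_CUBIC))
```

```text
pos [520.5  44.1  91.2] rot [ 3.1415e+00 -1.0000e-04  1.6995e+00] F [ 0.2 -0.  -0.2] w 27.7 t 41.7
units total [ 0.005 -0.014  0.354] min rows 1 per row [ 0.005 -0.014  0.354]
tool z err (rotvec units of 8deg)  [ 0.001 -0.001  0.   ]
turn dr z total 0.003
edge row 273.5 base row?
base drop row 241.5
```

View pics/w25z.png

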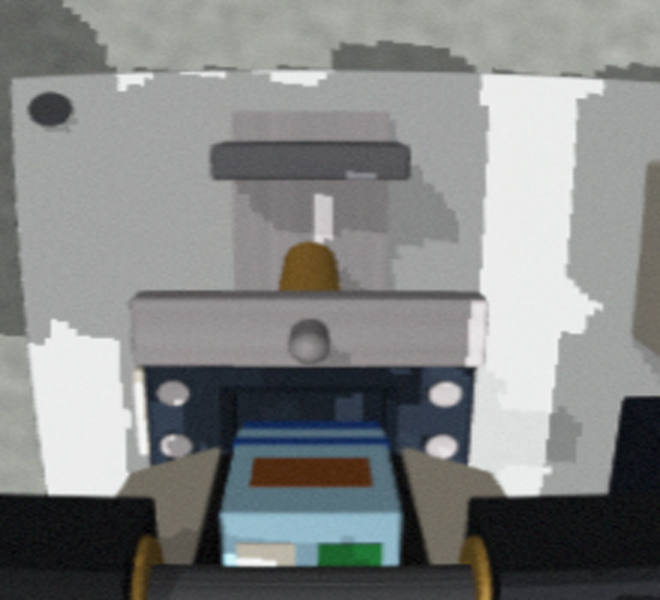

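Emit:
{"api": "carry_out", "payload": {"xyz": [[0.005, -0.014, 0], [0, 0, 0.12], [0, 0, 0.1], [0, 0, 0.06], [0, 0, 0.05], [0, 0, 0]], "dr": [[0, 0, 0], [0, 0, 0], [0, 0, 0], [0, 0, 0], [0, 0, 0], [0, 0, 0]]}}

```text
time: 42.5
tool_pos: [519.3, 44.3, 70.8]
tcp_rot: [-3.141, -0.0, 1.7]
contact_force: [-0.0, -0.5, -0.2]
grip_width: 27.8
```

Emit:
{"api": "carry_out", "payload": {"xyz": [[0, 0, 0.015], [0, 0, 0.01], [0, 0, 0]], "dr": [[0, 0, 0], [0, 0, 0], [0, 0, 0]]}}

```text
time: 42.88
tool_pos: [519.5, 44.3, 69.6]
tcp_rot: [3.142, -0.0, 1.7]
contact_force: [0.0, 0.6, 0.1]
grip_width: 28.5
```

Emit:
{"api": "carry_out", "payload": {"xyz": [[0, 0, 0], [0, 0, 0], [0, 0, 0], [0, 0, -0.4], [0, 0, -0.8], [0, 0, -0.9], [0, 0, -0.7], [0, 0, 0]], "dr": [[0, 0, 0], [0, 0, 0], [0, 0, 0], [0, 0, 0], [0, 0, 0], [0, 0, 0], [0, 0, 0], [0, 0, 0]], "gripper": 0.1}}

```text
time: 43.88
tool_pos: [521.1, 44.2, 241.2]
tcp_rot: [3.134, 0.001, 1.7]
contact_force: [1.0, -0.2, -0.3]
grip_width: 50.5
```

Emit:
{"api": "carry_out", "payload": {"xyz": [[-0.5, 0, 0], [0, 0, 0], [0, 0, 0]], "dr": [[0, 0, 0], [0, 0, 0], [0, 0, 0]]}}

```text
time: 44.25
tool_pos: [522.9, 14.9, 236.8]
tcp_rot: [-3.14, -0.001, 1.699]
contact_force: [-0.8, -0.4, -0.0]
grip_width: 50.6
```

Run:
```python
from h import *
c=snap("wrist","w26");c=load("w26")
cv2.imwrite("pics/w26z.png",cv2.resize(c["im"][60:310,170:390],None,fx=3,fy=2.4,interpolation=cv2.INTER_CUBIC))
t=snap("top","t26");t=load("t26")
cv2.imwrite("pics/t26z.png",cv2.resize(t["im"][170:310,120:440],None,fx=2.5,fy=2.5,interpolation=cv2.INTER_CUBIC))
s=load("t26"); s=snap("scene","s26");s=load("s26")
cv2.imwrite("pics/s26z.png",cv2.resize(s["im"][90:290,200:410],None,fx=3.5,fy=2.9,interpolation=cv2.INTER_CUBIC))
print(get_obs()["tool_pos"])
```

```text
[523.10280438  15.15625142 237.24647261]
```

View pics/w26z.png

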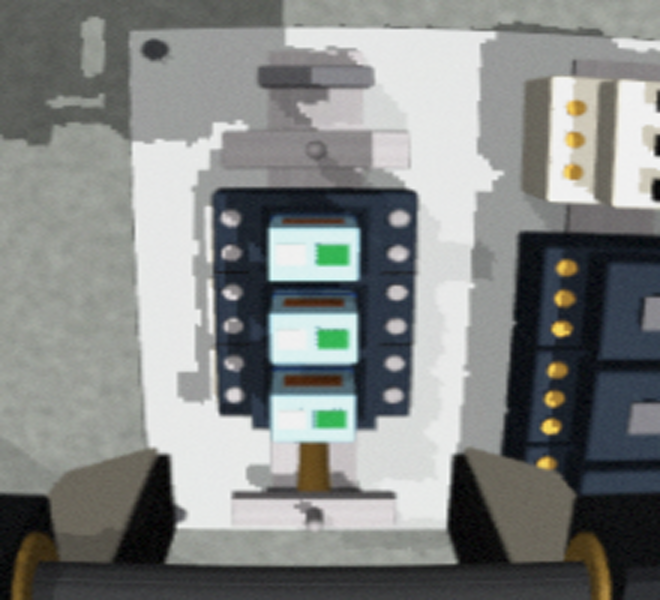

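View pics/s26z.png

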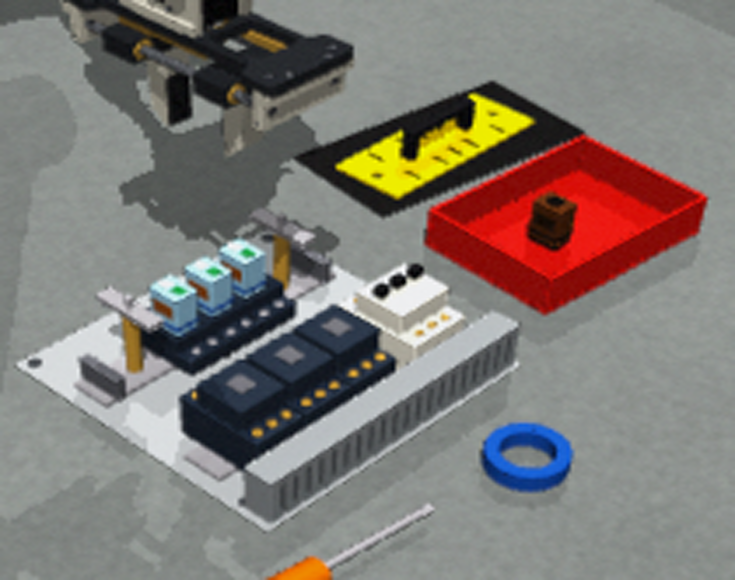

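View pics/t26z.png

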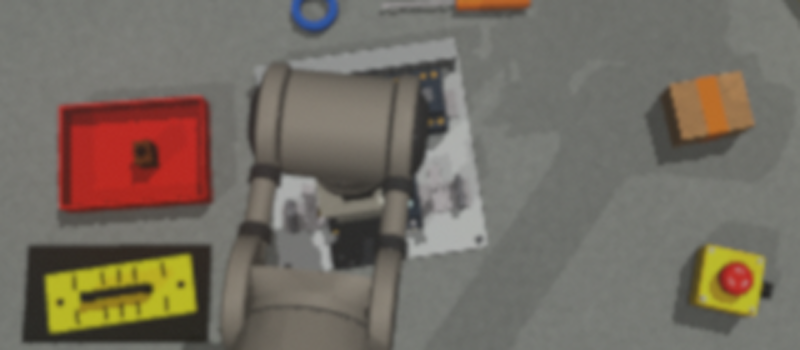

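All three relays are seated in sockets 1–3, and the old relay stands in the tray. I go back over the guard and compare with w8.

Run:
```python
from h import *
plan(422.9,331.5,166.2,1.697)
```

```text
pos [523.1  15.2 237.2] rot [-3.1410e+00 -4.0000e-04  1.7002e+00] F [-0.2  0.1  0.1] w 50.6 t 44.4
units total [ 5.443 -0.975  1.187] min rows 6 per row [ 0.907 -0.163  0.198]
tool z err (rotvec units of 8deg)  [-0.005 -0.003  0.   ]
turn dr z total 0.023
```

Emit:
{"api": "carry_out", "payload": {"xyz": [[0.9, -0.16, 0], [0.9, -0.16, 0.1], [0.9, -0.16, 0.2], [0.9, -0.16, 0.2], [0.9, -0.16, 0.3], [0.94, -0.175, 0.38], [0, 0, 0], [0, 0, 0]], "dr": [[0, 0, 0.02], [0, 0, 0], [0, 0, 0], [0, 0, 0], [0, 0, 0], [0, 0, 0], [0, 0, 0], [0, 0, 0]], "gripper": 0.3}}

```text
time: 45.4
tool_pos: [423.9, 331.2, 166.8]
tcp_rot: [3.142, 0.0, 1.698]
contact_force: [0.5, -0.5, 0.1]
grip_width: 59.7
```

Emit:
{"api": "carry_out", "payload": {"xyz": [[0, 0, 0], [0, 0, 0]], "dr": [[0, 0, 0], [0, 0, 0]]}}

```text
time: 45.65
tool_pos: [424.9, 330.1, 167.4]
tcp_rot: [3.141, -0.0, 1.695]
contact_force: [-0.1, 0.4, -0.0]
grip_width: 59.6
```

Run:
```python
from h import *
c=snap("wrist","w27");c=load("w27")
for n in ["w8","w27"]:
    d=load(n); print(n,[(b[0].tolist(),b[1]) for b in blobs(d["im"],"yellow",1500)])
    P=[];
    m=mask(d["im"],"yellow"); ys,xs=np.nonzero(m[:290,200:330]);P=np.array([onz(d,x+200,y,7,1)[:2] for x,y in zip(xs,ys)],np.float32)
    r=cv2.minAreaRect(P); print(r)
    h=cv2.boxPoints(r); print(np.round(h,1).tolist())
plan(422,331,166)
```

```text
w8 [([269.7, 190.8], [230, 105, 79, 179, 11724])]
((422.3287658691406, 328.1222229003906), (71.83540344238281, 181.432373046875), 7.239996433258057)
[[375.29998779296875, 413.6000061035156], [398.1000061035156, 233.60000610351562], [469.3999938964844, 242.6999969482422], [446.5, 422.6000061035156]]
w27 [([270.5, 188.6], [231, 102, 79, 181, 11855])]
((422.59796142578125, 327.86944580078125), (71.86554718017578, 182.05152893066406), 7.258109092712402)
[[375.5, 413.6000061035156], [398.5, 233.0], [469.70001220703125, 242.10000610351562], [446.70001220703125, 422.70001220703125]]
pos [424.8 330.2 167.3] rot [ 3.1407e+00 -4.0000e-04  1.6951e+00] F [-1.1  0.5  0.2] w 59.9 t 45.7
units total [ 0.019 -0.045  0.022] min rows 1 per row [ 0.019 -0.045  0.022]
tool z err (rotvec units of 8deg)  [ 0.006 -0.003  0.   ]
```

View pics/w27.png

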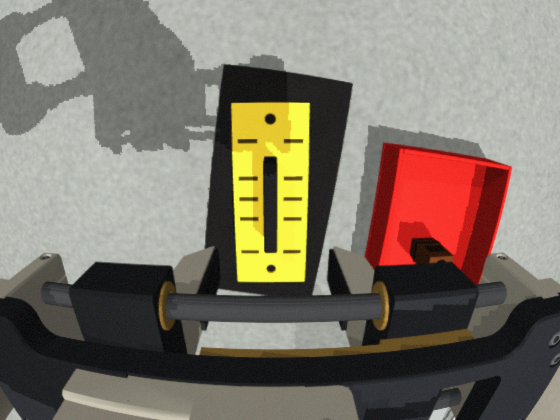

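Emit:
{"api": "carry_out", "payload": {"xyz": [[0.02, -0.045, 0.4], [0, 0, 0.7], [0, 0, 0.6], [0, 0, 0.42], [0, 0, 0], [0, 0, 0]], "dr": [[0, 0, -0.015], [0, 0, 0], [0, 0, 0], [0, 0, 0], [0, 0, 0], [0, 0, 0]]}}

```text
time: 46.45
tool_pos: [422.1, 331.9, 40.7]
tcp_rot: [3.14, -0.001, 1.698]
contact_force: [-0.0, -0.1, -0.1]
grip_width: 59.8
```

```bash
python3 -c "
from h import *
plan(422,331,40,1.697)"
```

```text
pos [422.1 331.9  40.7] rot [ 3.1400e+00 -7.0000e-04  1.6983e+00] F [-0.  -0.1 -0.1] w 59.8 t 46.45
units total [-0.015 -0.004  0.012] min rows 1 per row [-0.015 -0.004  0.012]
tool z err (rotvec units of 8deg)  [ 0.012 -0.005  0.   ]
turn dr z total 0.009
```

Emit:
{"api": "carry_out", "payload": {"xyz": [[-0.013, -0.004, 0.01], [0, 0, 0], [0, 0, 0], [0, 0, 0], [0, 0, 0], [0, 0, 0]], "dr": [[0, 0, 0], [0, 0, 0], [0, 0, 0], [0, 0, 0], [0, 0, 0], [0, 0, 0]], "gripper": -1}}

```text
time: 47.2
tool_pos: [421.2, 331.0, 39.1]
tcp_rot: [3.141, -0.0, 1.699]
contact_force: [-0.2, 0.1, 0.2]
grip_width: 11.5
```

Emit:
{"api": "carry_out", "payload": {"xyz": [[0, 0, -0.2], [0, 0, -0.5], [0, 0, -0.8], [0, 0, -0.9], [0, 0, -0.8], [0, 0, 0]], "dr": [[0, 0, 0], [0, 0, 0], [0, 0, 0], [0, 0, 0], [0, 0, 0], [0, 0, 0]]}}

```text
time: 47.95
tool_pos: [422.6, 331.9, 235.7]
tcp_rot: [3.133, -0.004, 1.699]
contact_force: [-0.6, -0.1, -2.9]
grip_width: 11.6
```

```bash
python3 -c "
from h import *
plan(524.3,13.6,215,1.697)"
```

```text
pos [422.6 331.9 235.7] rot [ 3.1333 -0.0035  1.699 ] F [-0.6 -0.1 -2.9] w 11.6 t 47.95
units total [-5.479  1.     0.334] min rows 6 per row [-0.913  0.167  0.056]
tool z err (rotvec units of 8deg)  [ 0.059 -0.025  0.   ]
turn dr z total 0.014
```

Emit:
{"api": "carry_out", "payload": {"xyz": [[-0.5, 0.09, 0], [-0.88, 0.16, 0], [-0.88, 0.16, 0], [-0.88, 0.16, 0], [-0.88, 0.16, 0.1], [-0.88, 0.16, 0.1], [-0.56, 0.105, 0.1], [0, 0, 0]], "dr": [[0, 0, 0.014], [0, 0, 0], [0, 0, 0], [0, 0, 0], [0, 0, 0], [0, 0, 0], [0, 0, 0], [0, 0, 0]]}}

```text
time: 48.95
tool_pos: [521.1, 11.4, 211.3]
tcp_rot: [-3.138, -0.001, 1.693]
contact_force: [-0.2, 1.1, -1.8]
grip_width: 11.7
```

Emit:
{"api": "carry_out", "payload": {"xyz": [[0, 0, 0.4], [0, 0, 0.4], [0, 0, 0], [0, 0, 0]], "dr": [[0, 0, 0], [0, 0, 0], [0, 0, 0], [0, 0, 0]]}}

```text
time: 49.45
tool_pos: [521.8, 14.1, 165.7]
tcp_rot: [3.141, -0.0, 1.698]
contact_force: [1.3, 0.1, -1.4]
grip_width: 11.8
```

```bash
python3 -c "
from h import *
plan(524.3,13.6,134,1.697)
c=snap('wrist','w28')
s=snap('scene','s28');s=load('s28')
cv2.imwrite('pics/s28z.png',cv2.resize(s['im'][110:270,190:370],None,fx=4,fy=3.6,interpolation=cv2.INTER_CUBIC))
"
```

```text
pos [521.8  14.1 165.7] rot [ 3.1410e+00 -1.0000e-04  1.6977e+00] F [ 1.3  0.1 -1.4] w 11.8 t 49.45
units total [-0.014  0.04   0.528] min rows 1 per row [-0.014  0.04   0.528]
tool z err (rotvec units of 8deg)  [ 0.004 -0.001  0.   ]
turn dr z total 0.005
```

View pics/w28.png

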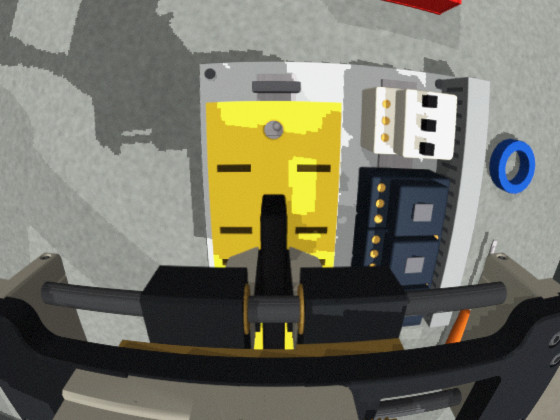

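View pics/s28z.png

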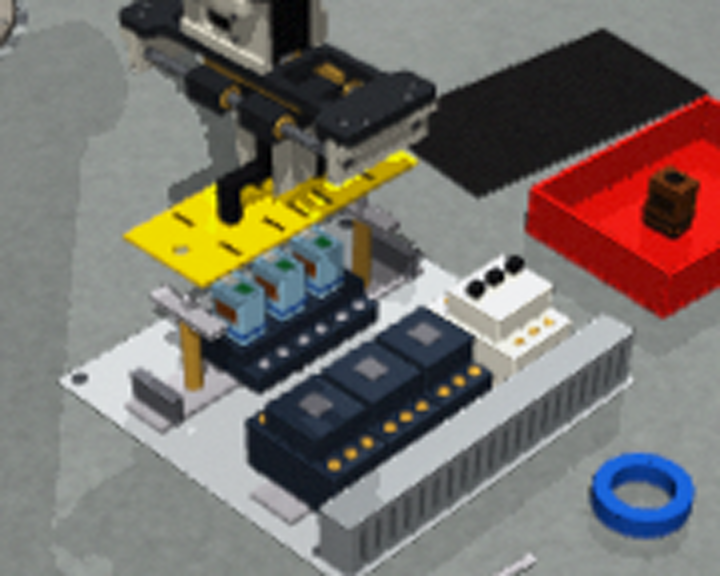

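Emit:
{"api": "carry_out", "payload": {"xyz": [[-0.012, 0.04, 0.2], [0, 0, 0.2], [0, 0, 0.1], [0, 0, 0], [0, 0, 0]], "dr": [[0, 0, 0], [0, 0, 0], [0, 0, 0], [0, 0, 0], [0, 0, 0]]}}

```text
time: 50.18
tool_pos: [524.3, 13.1, 135.2]
tcp_rot: [3.141, 0.0, 1.697]
contact_force: [0.9, -0.7, -1.0]
grip_width: 11.8
```

```bash
python3 -c "
from h import *
plan(524.3,13.7,119,1.697)
c=snap('wrist','w29');c=load('w29')
cv2.imwrite('pics/w29z.png',cv2.resize(c['im'][90:180,220:340],None,fx=6,fy=6,interpolation=cv2.INTER_CUBIC))
"
```

```text
pos [524.3  13.1 135.2] rot [3.1413 0.     1.6968] F [ 0.9 -0.7 -1. ] w 11.8 t 50.175
units total [0.011 0.002 0.269] min rows 1 per row [0.011 0.002 0.269]
tool z err (rotvec units of 8deg)  [ 0.002  0.    -0.   ]
turn dr z total -0.001
```

View pics/w29z.png

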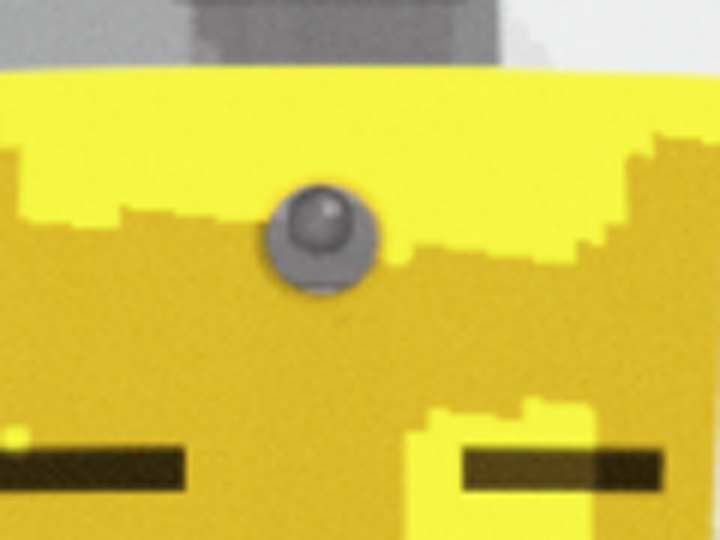

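Emit:
{"api": "carry_out", "payload": {"xyz": [[0.02, 0, 0], [0, 0, 0.08], [0, 0, 0.06], [0, 0, 0.05], [0, 0, 0]], "dr": [[0, 0, 0], [0, 0, 0], [0, 0, 0], [0, 0, 0], [0, 0, 0]]}}

```text
time: 50.85
tool_pos: [523.8, 14.3, 123.3]
tcp_rot: [-3.141, -0.0, 1.697]
contact_force: [0.2, 0.6, -1.5]
grip_width: 11.6
```

```bash
python3 -c "
from h import *
plan(524.3,13.7,119,1.697)
c=snap('wrist','w30');c=load('w30')
cv2.imwrite('pics/w30z.png',cv2.resize(c['im'][90:180,220:340],None,fx=6,fy=6,interpolation=cv2.INTER_CUBIC))
"
```

```text
pos [523.8  14.3 123.3] rot [-3.1410e+00 -2.0000e-04  1.6968e+00] F [ 0.2  0.6 -1.5] w 11.6 t 50.85
units total [-0.011  0.007  0.071] min rows 1 per row [-0.011  0.007  0.071]
tool z err (rotvec units of 8deg)  [-0.005 -0.002  0.   ]
turn dr z total -0.001
```

View pics/w30z.png

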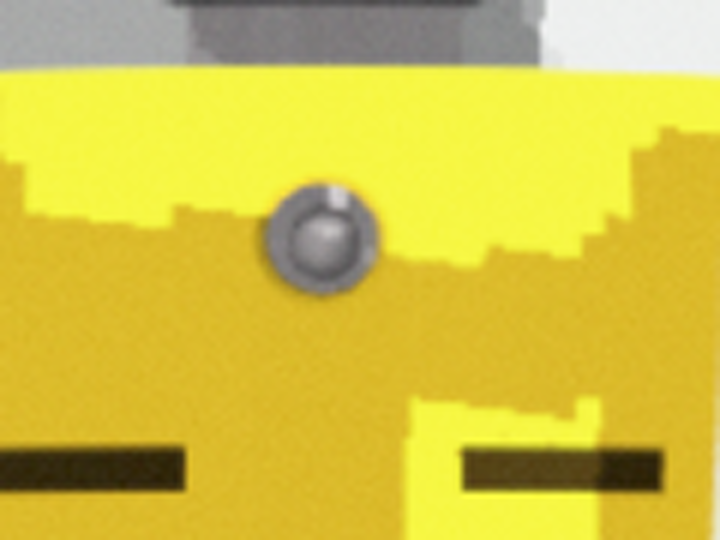

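Emit:
{"api": "carry_out", "payload": {"xyz": [[0, 0, 0.04], [0, 0, 0.03], [0, 0, 0.01], [0, 0, 0]], "dr": [[0, 0, 0], [0, 0, 0], [0, 0, 0], [0, 0, 0]]}}

```text
time: 51.4
tool_pos: [524.0, 14.3, 118.8]
tcp_rot: [3.142, -0.0, 1.697]
contact_force: [0.0, 0.3, -1.9]
grip_width: 11.7
```

Emit:
{"api": "carry_out", "payload": {"xyz": [[0, 0, 0.015], [0, 0, 0.01], [0, 0, 0]], "dr": [[0, 0, 0], [0, 0, 0], [0, 0, 0]]}}

```text
time: 51.78
tool_pos: [524.1, 14.3, 118.0]
tcp_rot: [3.141, 0.0, 1.697]
contact_force: [-0.9, 0.8, 5.4]
grip_width: 11.8
```

Contact on the stand-offs. I release and rise.

Emit:
{"api": "carry_out", "payload": {"xyz": [[0, 0, 0], [0, 0, 0], [0, 0, 0], [0, 0, 0], [0, 0, -0.4], [0, 0, -0.8], [0, 0, -0.8], [0, 0, 0]], "dr": [[0, 0, 0], [0, 0, 0], [0, 0, 0], [0, 0, 0], [0, 0, 0], [0, 0, 0], [0, 0, 0], [0, 0, 0]], "gripper": 0.2}}

```text
time: 52.78
tool_pos: [525.8, 14.2, 241.1]
tcp_rot: [3.134, 0.002, 1.697]
contact_force: [0.6, -0.8, -0.4]
grip_width: 55.3
```

```bash
python3 -c "
from h import *
c=snap('wrist','w31');c=load('w31')
s=snap('scene','s31');s=load('s31')
cv2.imwrite('pics/s31z.png',cv2.resize(s['im'][110:270,190:370],None,fx=4,fy=3.6,interpolation=cv2.INTER_CUBIC))
plan(422.5,-409.5,240)
"
```

```text
pos [523.8  14.3 237.2] rot [ 3.1413 -0.      1.6969] F [ 0.1 -0.3 -0.5] w 55.3 t 52.875
units total [-6.795 -2.563 -0.048] min rows 7 per row [-0.971 -0.366 -0.007]
tool z err (rotvec units of 8deg)  [ 0.002 -0.     0.   ]
```

View pics/w31.png

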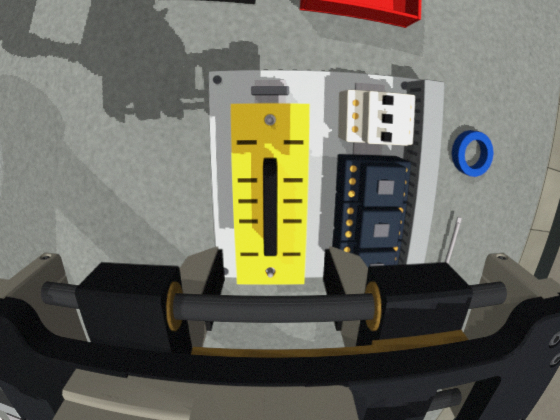

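View pics/s31z.png

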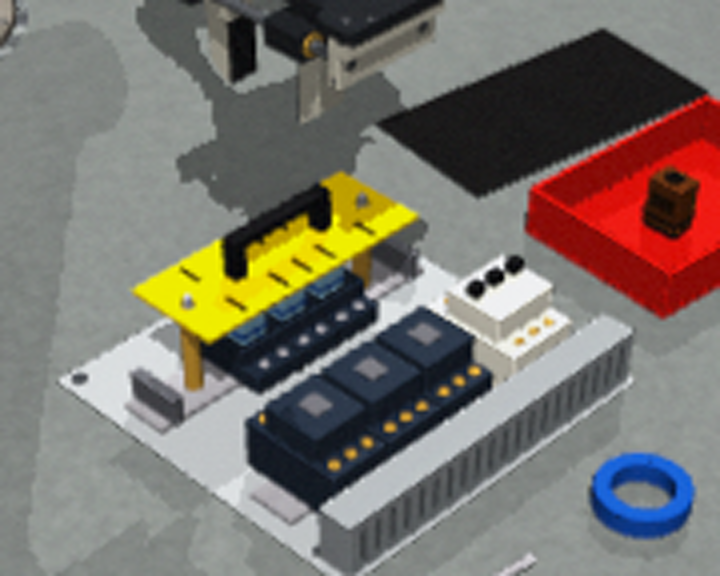

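Emit:
{"api": "carry_out", "payload": {"xyz": [[-0.85, -0.32, 0], [-0.85, -0.32, 0], [-0.85, -0.32, 0], [-0.85, -0.32, 0], [-0.85, -0.32, 0], [-0.85, -0.32, 0], [-0.85, -0.32, 0], [-0.845, -0.32, 0]], "dr": [[0, 0, 0], [0, 0, 0], [0, 0, 0], [0, 0, 0], [0, 0, 0], [0, 0, 0], [0, 0, 0], [0, 0, 0]], "gripper": 0.6}}

```text
time: 53.88
tool_pos: [421.7, -410.6, 235.1]
tcp_rot: [-3.14, -0.003, 1.697]
contact_force: [0.9, -0.6, 0.7]
grip_width: 73.4
```

Emit:
{"api": "carry_out", "payload": {"xyz": [[0, 0, 0.5], [0, 0, 0.4], [0, 0, 0], [0, 0, 0], [0, 0, 0]], "dr": [[0, 0, 0], [0, 0, 0], [0, 0, 0], [0, 0, 0], [0, 0, 0]]}}

```text
time: 54.5
tool_pos: [423.3, -409.7, 184.3]
tcp_rot: [3.141, 0.001, 1.697]
contact_force: [0.7, 0.7, -0.3]
grip_width: 73.5
```

Run:
```python
from h import *
c=snap("wrist","w32");c=load("w32")
m=mask(c["im"],"red")[:300,180:380]
cn,_=cv2.findContours(m,cv2.RETR_EXTERNAL,cv2.CHAIN_APPROX_NONE);k=max(cn,key=cv2.contourArea)
(u,v),r=cv2.minEnclosingCircle(k);print(u+180,v,r)
for z in (77,82,87): print(z,onz(c,u+180,v,z,1))
plan(422,-409.5,84.5)
```

```text
270.53243255615234 213.96847534179688 25.10492706298828
77 [ 421.37852213 -409.28571521   77.        ]
82 [ 421.20565413 -407.59572935   82.        ]
87 [ 421.03278614 -405.9057435    87.        ]
pos [ 423.3 -409.7  184.3] rot [3.1406e+00 1.4000e-03 1.6972e+00] F [0.4 0.2 0.4] w 73.4 t 54.55
units total [ 0.008 -0.022  1.663] min rows 2 per row [ 0.004 -0.011  0.831]
tool z err (rotvec units of 8deg)  [ 0.007  0.01  -0.   ]
```

View pics/w32.png

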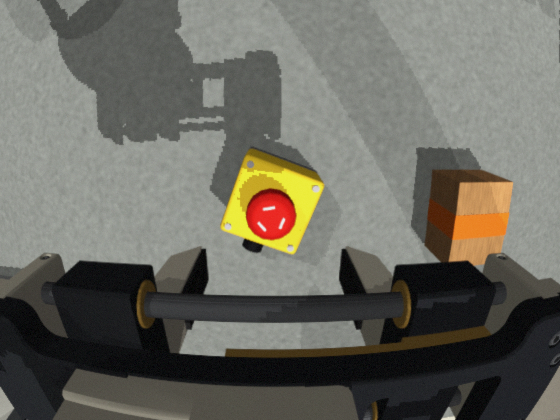

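Emit:
{"api": "carry_out", "payload": {"xyz": [[0.012, -0.025, 0.5], [0, 0, 0.5], [0, 0, 0.4], [0, 0, 0.24], [0, 0, 0], [0, 0, 0]], "dr": [[0, 0, 0], [0, 0, 0], [0, 0, 0], [0, 0, 0], [0, 0, 0], [0, 0, 0]]}}

```text
time: 55.3
tool_pos: [421.8, -409.5, 86.0]
tcp_rot: [3.141, 0.002, 1.697]
contact_force: [-0.9, -0.5, 0.6]
grip_width: 74.0
```

Emit:
{"api": "carry_out", "payload": {"xyz": [[0, 0, 0], [0, 0, 0], [0, 0, 0], [0, 0, 0], [0, 0, 0]], "dr": [[0, 0, 0], [0, 0, 0], [0, 0, 0], [0, 0, 0], [0, 0, 0]], "gripper": -1}}

```text
time: 55.92
tool_pos: [421.2, -409.0, 85.0]
tcp_rot: [-3.141, -0.0, 1.697]
contact_force: [-0.8, 0.1, 1.5]
grip_width: 39.0
```

Emit:
{"api": "carry_out", "payload": {"xyz": [[0, 0, -0.01], [0, 0, -0.01], [0, 0, -0.01], [0, 0, -0.01], [0, 0, -0.01], [0, 0, -0.01], [0, 0, -0.01], [0, 0, -0.005]], "dr": [[0, 0, 0.9], [0, 0, 0.9], [0, 0, 0.9], [0, 0, 0.9], [0, 0, 0.9], [0, 0, 0.9], [0, 0, 0.9], [0, 0, 0.6]]}}

```text
time: 56.92
tool_pos: [422.2, -409.5, 90.0]
tcp_rot: [3.139, -0.001, 0.73]
contact_force: [2.8, 0.2, 2.7]
grip_width: 38.4
```

Emit:
{"api": "carry_out", "payload": {"xyz": [[0, 0, 0], [0, 0, 0]], "dr": [[0, 0, 0], [0, 0, 0]]}}

```text
time: 57.18
tool_pos: [422.2, -409.4, 89.9]
tcp_rot: [3.139, -0.001, 0.735]
contact_force: [4.4, -0.5, 3.1]
grip_width: 38.9
```

Run:
```python
from h import *
o=get_obs();print(o["contact_force"],o["moment"],o["tcp_rot"],o["tool_pos"])
c=snap("wrist","w33")
```

```text
[ 4.41439424 -0.47571489  3.09140458] [-0.24098416 -0.70775487  0.00815854] [ 3.13914547e+00 -5.05067723e-04  7.35126708e-01] [ 422.1578847  -409.42169989   89.88202179]
```

View pics/w33.png

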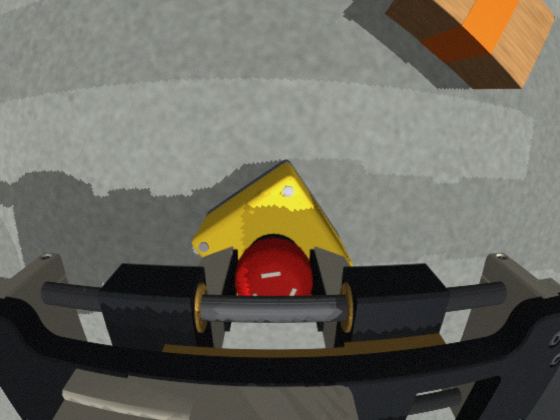

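The white mark still lies the same way in the tool's view, so the head turned with the jaws (0.96 rad). I let go.

Emit:
{"api": "carry_out", "payload": {"xyz": [[0, 0, 0], [0, 0, 0], [0, 0, 0], [0, 0, 0], [0, 0, -0.5], [0, 0, -0.8], [0, 0, -0.8], [0, 0, 0]], "dr": [[0, 0, 0], [0, 0, 0], [0, 0, 0], [0, 0, 0], [0, 0, 0], [0, 0, 0], [0, 0, 0], [0, 0, 0]], "gripper": 0.6}}

```text
time: 58.22
tool_pos: [422.4, -410.4, 219.7]
tcp_rot: [3.133, 0.001, 0.734]
contact_force: [-1.3, -1.4, -0.5]
grip_width: 73.8
```

Emit:
{"api": "carry_out", "payload": {"xyz": [[0, 0, -0.5], [0, 0, 0], [0, 0, 0]], "dr": [[0, 0, 0], [0, 0, 0], [0, 0, 0]]}}

```text
time: 58.6
tool_pos: [420.9, -408.5, 243.9]
tcp_rot: [-3.139, -0.0, 0.733]
contact_force: [0.3, -0.1, -0.4]
grip_width: 73.5
```

Run:
```python
from h import *
c=snap("wrist","w34");s=snap("scene","s34");s=load("s34")
for n in ["scene0","s3","s34"]:
    d=load(n);print(n,[(b[0].tolist(),b[1]) for b in blobs(d["im"],"red",100) if b[0][0]<120])
cv2.imwrite("pics/s34z.png",cv2.resize(s["im"][120:320,50:410],None,fx=2.2,fy=2.8,interpolation=cv2.INTER_CUBIC))
print(get_obs()["tool_pos"])
t=snap("top","t34");t=load("t34")
cv2.imwrite("pics/t34z.png",cv2.resize(t["im"][170:310,120:440],None,fx=2.5,fy=2.5,interpolation=cv2.INTER_CUBIC))
```

```text
scene0 [([80.8, 232.9], [71, 225, 20, 17, 237])]
s3 [([81.7, 235.1], [73, 227, 18, 17, 232])]
s34 [([80.9, 232.9], [71, 225, 20, 17, 235])]
[ 420.85822604 -408.46807168  243.7229091 ]
```

View pics/s34z.png

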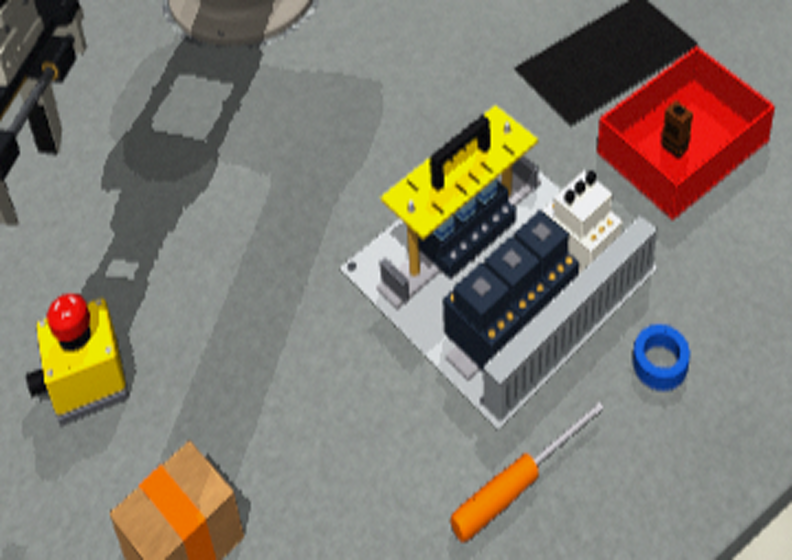

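View pics/t34z.png

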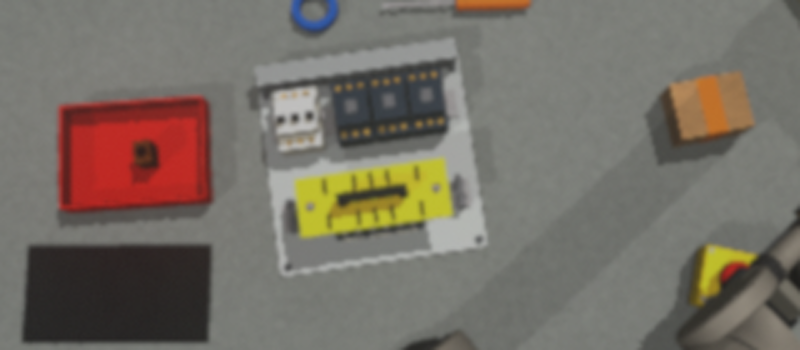

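View pics/w34.png

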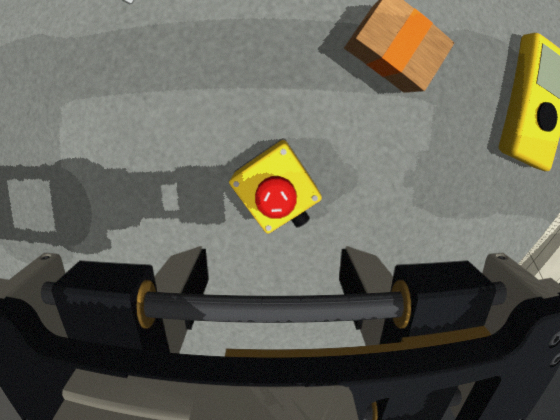

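The e-stop is up: its centroid is back at (80.9,232.9), as at the start. The guard is on both studs and the old relay is in the tray, so I hand in.

```bash
python3 -c "
from h import *
print(close_job())"
```

```text
the job is handed in; nothing more can be done
None
```

I carried out every step in the order you gave and handed the job in at about 59 s of the 210 s. The hand-in returns no verdict, so the results below come from my own checks.

**What was done**
- **E-stop latch:** I pushed the head down until it stopped, at about 30 N.
- **Guard off:** I laid it flat on the mat. A later look showed it had not shifted, to within 0.3 mm.
- **Old relays:** only socket 1 held one, and it went into the scrap tray.
- **New relays:** one in each of the three sockets.
- **Guard back on:** I lowered it over both studs until it touched the stand-offs.
- **E-stop release:** I twisted the head 0.96 rad clockwise and let go.

**Last checks**
- **Final pictures:** the e-stop head is back at its starting pixel position. Both studs show through the flat guard and the old relay stands in the tray. Nothing else looks moved, and the gripper is open and clear.
- **Relays:** before the guard went back on, all three stood upright and evenly spaced. I judged that they are fully home from the tool height at release (relay base at 28–29 mm, pocket floor at 28 mm) and from those pictures, not from a separate measurement.

**Readings that disagreed**
- Two-view heights from the wrist camera were poor, because the two positions were only about 40 mm apart. The four studs and bar ends came out between 60 and 114 mm.
- The spacing between the studs read 145–149 mm instead of 150 mm.
- For the guard and e-stop I therefore relied on the given heights, confirmed by contact and by the close views.

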